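Tip the dewar to drain and pin it

ROBOT

A 7-joint arm with a two-finger parallel gripper is mounted at the origin on the work surface. World frame = base frame: x ahead of the robot, y to its left, z up, the work surface at z = 0. Lengths are in m, angles in degrees, forces in N, time in s.
With the tool pointing down it reaches from about 0.425 to 0.875 m from the base axis. Payload 8.4 kg.
Tool frame: the origin (TCP) lies midway between the tips of the shut fingers; the grasp point (between the pads) lies 19 mm behind it; z points along the fingers, y is the line along which they close (so a half turn about z gives the same grasp; the last joint's range is limited). The gripper opens to 85 mm and grips with 20 to 120 N. Pads are 22 mm wide; open, the fingers measure 114 mm over their backs; the gripper's body (76 mm by 85 mm) begins 54 mm behind the grasp point. The pads swing forward as they close: fully open they stand 13 mm farther back than shut.
Start: joints at [-74.553, 19.091, 2.286, 83.961, -0.768, 76.965, -3.352], TCP at [0.234, 0.606, 0.231] pointing down, gripper open.
Joint ranges: [-147.57, 147.57], [-21.85, 119.76], [-74.77, 79.35], [14.55, 137.4], [-85.83, 265.84], [4.83, 119.75], [-152.11, 152.11]. Speed limits (degrees/s): [127.2, 127.2, 159.86, 159.86, 180, 180, 180].

INTERFACE

Orientations are given as [roll, pitch, yaw] about the fixed x, y, z axes, in that order (R = Rz(yaw) Ry(pitch) Rx(roll)).
In Python, from plant import manip gives the robot as it stands.
- The arm moves only by the shell command python3 -m crank 'ROWS'. ROWS is JSON, a list of rows, each a list of 3 entries, a list of its own where there are three numbers: the shift along the tool's x, y, z scaled (see below), then the turn, a rotation vector about the tool's x, y, z scaled (see below), then the closure, from -1 (fully open) to 1 (shut). In form: [[[dx, dy, dz], [ax, ay, az], gripper], ...]. A call has exactly 8 rows; each row shifts and turns the commanded pose from where the row before left it, along the tool's axes as they then stand; what a row does not reach is not made up. The controller multiplies each number of a shift by 0.4 m and each number of a turn by 6 degrees. A row lasts 1/12 s, in which the tool goes at most 41.7 mm and 7.16 degrees, less where a joint would pass 70% of its speed; a pose out of reach is approached as far as the arm can. A call with a number of a shift or a turn outside -1 to 1 is refused whole. A call with a gripper value outside its range is refused whole. The fingers move at their own pace and stop on an object; the grip force is fixed at half the most. Time passes only in rows, so rows that do not move let the fingers close, or fill a call up. It gives the time, the measured TCP pose, the force, the opening and the grip force at its end, in the units of the state.
- manip.read_state(): the state, without advancing time (a new reading comes with each control period).
- manip.grab_frame(name): name is "scene" or "side" or "wrist"; returns the picture (400x640x3 uint8, blue, green, red); there is no depth.
- manip.calibration(name): a dict with "fx", "fy", "cx", "cy" (pixels), "world_from_camera" (4x4, takes a point from camera to world coordinates). Camera axes: x right, y up, looking along -z (the intrinsics and any distortion apply to the point x, -y, -z); pixel columns grow to the right and rows downward; lengths in m; the calibration is good to about 2 mm. A picture is of the moment at which its call begins: read the wrist's pose just before it. calibration takes no time and is no camera call; for the wrist camera it gives the pose at the moment of the call.
- manip.job_done(): hands the job in; it is judged then, once.
The state is a dict: "time": time; "joint_pos": joint angles; "qd": joint speeds; "joint_torque": joint torques, N m; "tcp_pos": TCP position; "eef_rot": TCP orientation; "wrist_force": force on the tool from outside, world axes, zero at the start; "torque": the same for the moment, N m; "gripper_width": opening from 0.0 (shut) to 1.0 (fully open); "gripper_force": force on a finger pad.
Only numpy, scipy, OpenCV 4.12 (cv2) and the standard library are available. Lean on these libraries where they do the work, as an engineer would, in place of code of your own. Each camera call takes 0.05 s, during which the arm holds its last target. There are 200 camera calls.

TASK

Tip the empty dewar in its swinging stand (it has a crank) until its mouth leans 45 degrees over the drip tray and the wheel notch for that position faces the brass guide. Then push the lock pin that stands in the grey rest through the guide into the notch until its collar sits on the guide, and let go. Leave the bottle, flask, beaker and jar standing where they are.

Things in the scene. Friction and masses are not known exactly. Their poses are not given: they have to be found in the camera images.
- stand: Tilting dewar stand, grey steel, fixed. Origin at the bench, centre of its 190 x 230 mm base, under the swing axis; x points away from the robot, y along the axis, z up. Two cheeks (12 mm thick, 50 wide, 185 tall) at y = +82 and -82 mm, the dewar between them. Crank outside the +y cheek; index wheel and guide outside the -y cheek. Drip tray, 25 mm high, from x = 100 to 230 mm.
- axis_centre (a point): Point on the swing axis, midway between the cheeks, 160 mm above the bench. The axis runs along the stand's y.
- cradle (a joint): Swing angle (rad) of dewar, wheel and crank, which turn as one: 0 = mouth straight up; positive = mouth tips to the stand's +x, over the drip tray. Stops at -0.95 and 1.0. Stiff friction hinge (0.5 N m, about 4 N at the crank grip): stays where it is left. A wheel notch faces the guide at -0.785, 0 and 0.785; the last (45 degrees) is the draining position.
- crank_grip (a point): Middle of the crank's crossbar: black round bar 16 mm across, parallel to the stand's y, 130 mm from the swing axis, at the stand's y = 147 mm. Free from y = 110 to 182 mm; the crank arm (20 mm wide) is at y = 100 to 110. Seen from the axis it leans 25 degrees from vertical to the stand's -x at joint 0, and 20 degrees to +x at 0.785.
- mouth (a point): Centre of the dewar's open mouth, 75 mm from the swing axis. The dewar is a silvery metal beaker, 108 mm across and 150 mm tall.
- guide: Brass block, 30 x 30 mm, 24 mm long, fixed over the index wheel's rim at the stand's y = -107 mm. Origin: centre of the upper mouth (2 mm chamfer) of its 14 mm through hole, 92 mm from the swing axis. z is the hole's axis, out of the mouth; it leans 35 degrees from vertical to the stand's -x, towards the robot. The hole points at the swing axis.
- wheel_centre (a point): Centre of the dark steel index wheel, on the swing axis at the stand's y = -107 mm. Wheel radius 60 mm, thickness 24 mm, turning with the dewar; three radial notches in part of its rim, 15 mm wide and 26 mm deep, 45 degrees apart. The rim passes 8 mm below the guide block.
- pin: Loose lock pin, 112 mm long, 0.08 to 0.17 kg. Origin at the centre of its foot, z along it to the handle. Steel shank 12 mm across, 56 mm long, foot tapered over 4 mm; collar 26 mm across, 6 mm thick; black round handle 18 mm across, 50 mm long. Home in the guide, its foot is 56 mm below the mouth, in a notch; if no notch faces the guide the foot stops about 32 mm below the mouth.
- pin_handle (a point): Middle of the pin's handle, 87 mm from the foot along the pin's axis: the place to grip.
- pin_rest: Grey plastic block, 60 x 60 x 60 mm, fixed to the bench left or right of the stand, with an upright 15 mm hole in which the pin stands at first, its collar on the block and its foot 4 mm above the bench. Origin at the centre of its underside.
- bottle: Bystander to be left alone: amber glass bottle, 64 mm across, 130 mm tall, standing upright. Origin at the centre of its underside.
- flask: Bystander to be left alone: conical glass flask, 82 mm across the foot, 118 mm tall, standing upright. Origin at the centre of its underside.
- beaker: Bystander to be left alone: empty glass beaker, 72 mm across the rim, 95 mm tall, standing upright. Origin at the centre of its underside.
- jar: Bystander to be left alone: white plastic jar, 56 mm across, 65 mm tall, standing upright. Origin at the centre of its underside.

How it is judged (in metres and radians):
On the way, in this order (a step that is already met when the one before it is completed fails the run):
1. the dewar is tipped to the 45 degree draining position and stays there (value of joint cradle between 0.705 and 0.865 rad), for 0.3 s.
2. the lock pin is fully through the guide into the wheel notch, with the dewar tipped (all of step 1 and z of pin in the frame of guide below -0.05 m and x of pin in the frame of guide between -0.006 and 0.006 m and y of pin in the frame of guide between -0.006 and 0.006 m and angle between the z axis of pin and the z axis of guide, either way round below 0.15 rad), for 0.2 s.
At the end, for the whole second after the job is handed in: The dewar is at rest within 0.08 rad of 0.785 rad (45 degrees over the drip tray); the pin is at rest in the guide with its foot at least 50 mm below the guide's mouth, within 6 mm of the hole's axis on each side and within 0.15 rad of its direction (all of step 2 and velocity of joint cradle between -0.03 and 0.03 rad/s and linear speed of pin below 0.02 m/s); the robot touches nothing.
It fails at once if the bottle was moved more than 30 mm or tipped over (distance of bottle from where it was at the start of the episode above 0.03 m or angle between bottle's own z axis and vertical above 0.5 rad).
It fails at once if the flask was moved more than 30 mm or tipped over (distance of flask from where it was at the start of the episode above 0.03 m or angle between flask's own z axis and vertical above 0.5 rad).
It fails at once if the beaker was moved more than 30 mm or tipped over (distance of beaker from where it was at the start of the episode above 0.03 m or angle between beaker's own z axis and vertical above 0.5 rad).
It fails at once if the jar was moved more than 30 mm or tipped over (distance of jar from where it was at the start of the episode above 0.03 m or angle between jar's own z axis and vertical above 0.5 rad).
It also fails if it takes over 56 s, if anything falls off the work surface, if the arm or the gripper's body presses on something with over 40 N, if the wrist force passes 120 N, or if a joint passes its speed limit or range.

## Working session

There is one attempt and no reset: what is moved stays moved. The work goes in short steps, Python scripts to look and compute and a shell command to move; the robot and the scene stay as the last step left them, time stands still between calls to the robot, and variables do not carry over. Pictures are saved under pics/ and viewed, at most 10 in all, crops included, and the job is handed in when it is done.

```bash
mkdir -p pics; python3 - <<'E'
from plant import manip
import cv2,numpy as np
s=manip.read_state();print({k:s[k] for k in('time','tcp_pos','eef_rot','gripper_width')})
for n in('scene','side'):
    cv2.imwrite(f'pics/{n}0.png',manip.grab_frame(n)); c=manip.calibration(n);print(n,{k:np.round(v,4).tolist() if k!='x' else v for k,v in c.items()})
E
```

```text
{'time': 0.0, 'tcp_pos': array([0.2341862 , 0.60586203, 0.23043559]), 'eef_rot': array([-1.79909230e+02,  5.85249964e-03,  1.58865981e+02]), 'gripper_width': 0.9997002968380838}
scene {'fx': 392.89, 'fy': 392.89, 'cx': 313.8086, 'cy': 200.6537, 'world_from_camera': [[-0.3178, -0.4904, 0.8115, 1.2778], [0.9482, -0.1659, 0.271, 0.2698], [0.0017, 0.8556, 0.5177, 0.6558], [0.0, 0.0, 0.0, 1.0]]}
side {'fx': 470.1479, 'fy': 470.1479, 'cx': 319.772, 'cy': 192.7655, 'world_from_camera': [[0.9848, 0.1283, -0.1169, 0.351], [-0.1735, 0.7238, -0.6678, -1.001], [-0.0011, 0.6779, 0.7351, 1.2912], [0.0, 0.0, 0.0, 1.0]]}
```

View pics/scene0.png

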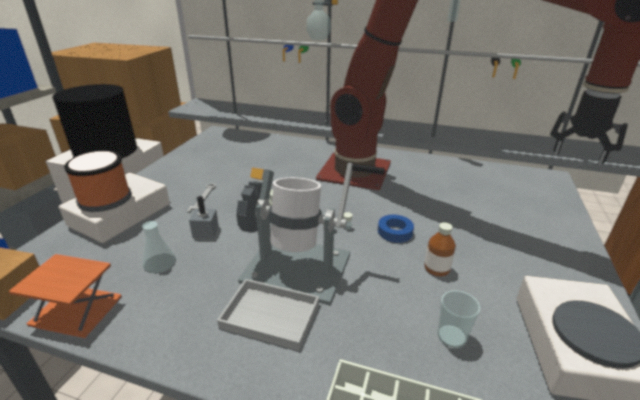

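View pics/side0.png

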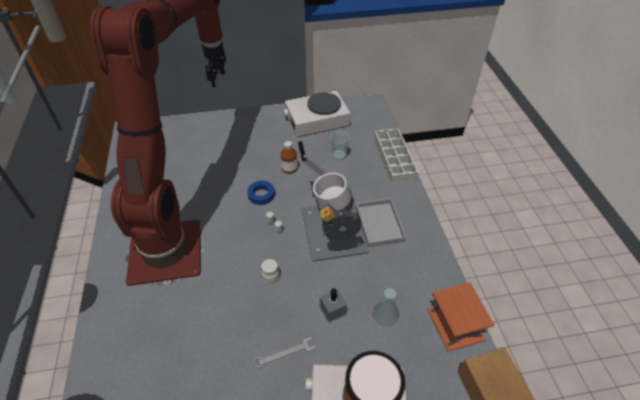

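The scene view shows the stand at (295,230), tray (270,312), rest and pin (203,220), bottle (440,250), beaker (458,318) and flask (155,248). The side view shows the stand base at (335,230), brass guide (327,213), pin (333,297), jar (270,270) and crank bar (302,151). I'll enlarge both.

```bash
python3 - <<'E'
import cv2
a=cv2.imread('pics/side0.png')[140:330,255:425];b=cv2.imread('pics/scene0.png')[150:350,180:420]
cv2.imwrite('pics/sidec.png',cv2.resize(a,None,fx=3,fy=3,interpolation=cv2.INTER_CUBIC))
cv2.imwrite('pics/scenec.png',cv2.resize(b,None,fx=3,fy=3,interpolation=cv2.INTER_CUBIC))
E
```

```text
(no output)
```

View pics/sidec.png

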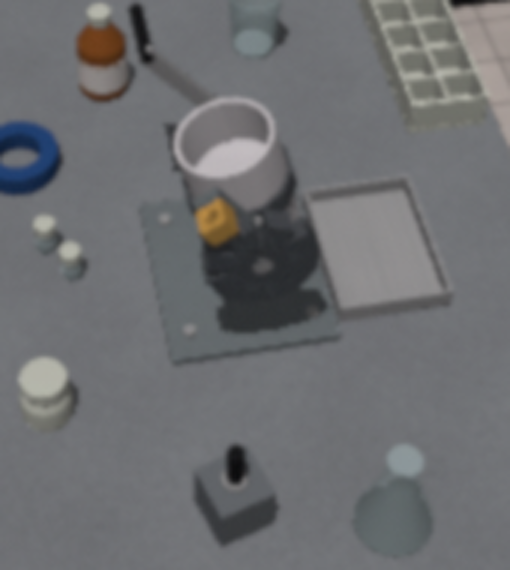

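View pics/scenec.png

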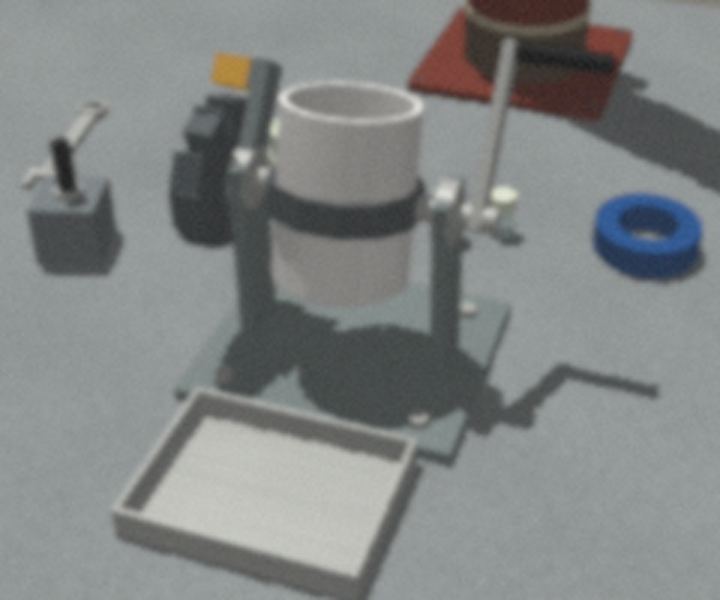

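The enlarged side view shows the base corners at crop (142,205), (173,360) and (340,337), the guide mouth at (212,212), the pin top at (236,448) and the crank bar from (135,8) to (148,52). The enlarged scene view shows the tray corners, the crank bar from (525,55) to (612,62), the pin top at (61,142) and the brass guide at (232,70). I'll triangulate these points.

```bash
cat > h.py <<'E'
from plant import manip
import numpy as np
from scipy.spatial.transform import Rotation as R
from scipy.optimize import least_squares
def ray(n,u,v,c=None):
    c=c or manip.calibration(n);M=np.array(c['world_from_camera'])
    d=M[:3,:3]@np.array([(u-c['cx'])/c['fx'],-(v-c['cy'])/c['fy'],-1]);return M[:3,3],d/np.linalg.norm(d)
def plane(n,u,v,z):
    o,d=ray(n,u,v);return o+d*(z-o[2])/d[2]
def tri(rs):
    A=[np.eye(3)-np.outer(d,d) for o,d in rs]
    p=np.linalg.solve(sum(A),sum(a@o for a,(o,d) in zip(A,rs)))
    return p,max(np.linalg.norm(a@(p-o)) for a,(o,d) in zip(A,rs))
def proj(n,p,c=None):
    c=c or manip.calibration(n);q=np.linalg.inv(c['world_from_camera'])@np.append(p,1)
    return np.array([c['cx']+c['fx']*q[0]/-q[2],c['cy']-c['fy']*q[1]/-q[2]])
S=lambda u,v:('side',(u+.5)/3-.5+255,(v+.5)/3-.5+140)
C=lambda u,v:('scene',(u+.5)/3-.5+180,(v+.5)/3-.5+150)
E
python3 - <<'E'
from h import *
P={}
for k,a,b in [('pintop',S(236,449),C(61,142)),('barfar',S(135,8),C(612,62)),('barnear',S(148,52),C(525,55)),('brassC',S(217,222),C(232,70)),
 ('t-+',S(307,190),C(415,440)),('t++',S(407,180),C(362,580)),('t+-',S(450,298),C(115,515)),('t--',S(333,313),C(200,392))]:
    P[k],e=tri([ray(*a),ray(*b)]);print(k,P[k].round(4),'res',round(e,4))
for k,a in [('b-+',S(142,205)),('b--',S(173,360)),('b+-',S(340,337))]: P[k]=plane(*a,.008);print(k,P[k].round(4))
print('rest top hole',plane(*S(235,482),.06).round(4))
obs=[(S(142,205),(-.095,.115,.008)),(S(173,360),(-.095,-.115,.008)),(S(340,337),(.095,-.115,.008)),
(C(62,0),None)][:3]
tr={'t-+':(S(307,190),C(415,440),.1),'t++':(S(407,180),C(362,580),.23),'t+-':(S(450,298),C(115,515),.23),'t--':(S(333,313),C(200,392),.1)}
def f(q,full=0):
    x,y,w,hw,th,c=q
    W=lambda p:R.from_euler('z',w).apply(p)+[x,y,0]
    r=[]
    for o,p in obs: r.append(proj(o[0],W(p))-o[1:])
    for k,(a,b,X) in tr.items():
        p=W([X,hw*(1 if k[2]=='+' else -1),.025])
        r+= [proj(a[0],p)-a[1:],proj(b[0],p)-b[1:]]
    a=np.radians(35); z=np.array([-np.sin(a),0,np.cos(a)])
    p=W(np.array([0,-.107,.16])+.092*z); r.append(proj('side',p)-S(212,213)[1:])
    p=W(np.array([0,-.107,.16])+.080*z); r.append(proj('scene',p)-C(232,70)[1:])
    g=-np.radians(25)+th
    for yy,a,b in((.182,S(135,8),C(612,62)),):
        p=W([.13*np.sin(g),yy,.16+.13*np.cos(g)]);r+=[proj('side',p)-a[1:],proj('scene',p)-b[1:]]
    return np.concatenate(r)
s=least_squares(f,[.6,0,0,.07,0,0],loss='soft_l1')
print(s.x.round(4),np.degrees(s.x[2]));print(f(s.x).reshape(-1,2).round(1).tolist())
E
```

```text
pintop [ 0.5109 -0.3097  0.1154] res 0.0
barfar [0.4884 0.1692 0.2622] res 0.0003
barnear [0.4918 0.1031 0.2579] res 0.0019
brassC [ 0.5273 -0.1226  0.2275] res 0.0014
t-+ [0.6747 0.0777 0.0251] res 0.0011
t++ [0.799  0.0806 0.0168] res 0.0024
t+- [ 0.7995 -0.1009  0.0149] res 0.0006
t-- [ 0.6662 -0.1003  0.0147] res 0.002
b-+ [0.4789 0.1023 0.008 ]
b-- [ 0.4791 -0.1252  0.008 ]
b+- [ 0.6664 -0.1272  0.008 ]
rest top hole [ 0.5103 -0.3132  0.06  ]
[ 0.573  -0.0112  0.0138  0.0886 -0.2391  0.    ] 0.7893070666094317
[[-0.7, 0.1], [0.3, 0.5], [0.8, -0.7], [-1.1, -0.3], [0.5, -0.5], [0.4, -2.0], [-1.6, -1.0], [1.2, -3.1], [-0.2, -1.1], [2.9, -2.3], [-0.5, -1.4], [-0.1, 0.9], [1.8, 0.9], [0.2, -0.1], [0.0, 0.6]]
```

```bash
python3 -m crank '[[[0,0,-0.04],[0,0,1],-1],[[0,0,-0.04],[0,0,1],-1],[[0,0,-0.04],[0,0,1],-1],[[0,0,-0.04],[0,0,1],-1],[[0,0,-0.04],[0,0,1],-1],[[0,0,-0.04],[0,0,1],-1],[[0,0,-0.04],[0,0,1],-1],[[0,0,-0.04],[0,0,1],-1]]'; python3 -m crank '[[[0,0,0],[0,0,0.87],-1],[[0,0,0],[0,0,0.87],-1],[[0,0,0],[0,0,0.87],-1],[[0,0,0],[0,0,0.87],-1],[[0,0,0],[0,0,0],-1],[[0,0,0],[0,0,0],-1],[[0,0,0],[0,0,0],-1],[[0,0,0],[0,0,0],-1]]'
```

```text
time: 0.77
tcp_pos: [0.2342, 0.6061, 0.3596]
eef_rot: [-180.0, 0.0, 110.6]
wrist_force: [1.1, 0.4, 1.0]
gripper_width: 1.0
gripper_force: 0.0
time: 1.43
tcp_pos: [0.2343, 0.6062, 0.3592]
eef_rot: [-180.0, 0.0, 90.1]
wrist_force: [-0.8, 0.2, -0.3]
gripper_width: 1.0
gripper_force: 0.0
```

```bash
for i in 1; do python3 -m crank '[[[-0.0734,0.0403,0],[0,0,0],-1],[[-0.0734,0.0403,0],[0,0,0],-1],[[-0.0734,0.0403,0],[0,0,0],-1],[[-0.0734,0.0403,0],[0,0,0],-1],[[-0.0734,0.0403,0],[0,0,0],-1],[[-0.0734,0.0403,0],[0,0,0],-1],[[-0.0734,0.0403,0],[0,0,0],-1],[[-0.0734,0.0403,0],[0,0,0],-1]]' >/dev/null; python3 -m crank '[[[-0.0734,0.0403,0],[0,0,0],-1],[[-0.0734,0.0403,0],[0,0,0],-1],[[-0.0734,0.0403,0],[0,0,0],-1],[[-0.0734,0.0403,0],[0,0,0],-1],[[-0.0734,0.0403,0],[0,0,0],-1],[[-0.0734,0.0403,0],[0,0,0],-1],[[-0.0734,0.0403,0],[0,0,0],-1],[[-0.0734,0.0403,0],[0,0,0],-1]]'; done
python3 - <<'E'
from h import *
import cv2
c=manip.calibration('wrist');im=manip.grab_frame('wrist')
for g in (-.18,-.24,-.30):
    a=g-np.radians(25)
    for y in (.11,.182):
        p=np.array([.573+.13*np.sin(a),y-.0112,.16+.13*np.cos(a)]);print(g,y,p.round(4),proj('wrist',p,c).round(0))
cv2.imwrite('pics/w1.png',im)
s=manip.read_state();print(s['tcp_pos'],s['joint_pos'].round(1))
E
```

```text
time: 2.77
tcp_pos: [0.4926, 0.1348, 0.3596]
eef_rot: [180.0, -0.0, 90.1]
wrist_force: [0.6, -0.6, 0.2]
gripper_width: 0.997
gripper_force: 0.0
-0.18 0.11 [0.4979 0.0988 0.2661] [321. 243.]
-0.18 0.182 [0.4979 0.1708 0.2661] [321. 153.]
-0.24 0.11 [0.4916 0.0988 0.2614] [313. 241.]
-0.24 0.182 [0.4916 0.1708 0.2614] [313. 152.]
-0.3 0.11 [0.4857 0.0988 0.2563] [305. 238.]
-0.3 0.182 [0.4857 0.1708 0.2563] [305. 150.]
[0.49541144 0.12764287 0.35991258] [-55.1  -1.   35.5  92.    0.7  88.7 -20. ]
```

View pics/w1.png

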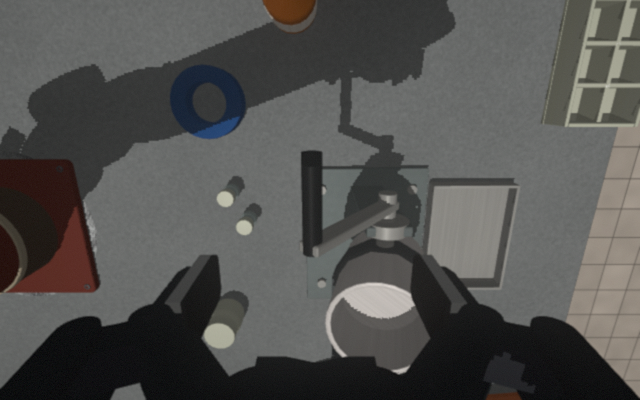

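The wrist view shows the black crank bar from (312,152) to (313,243), as predicted for joint ≈ -0.24. I'll descend and close.

```bash
python3 -m crank '[[[0,0,0.0366],[0,0,0],-1],[[0,0,0.0366],[0,0,0],-1],[[0,0,0.0366],[0,0,0],-1],[[0,0,0.0366],[0,0,0],-1],[[0,0,0.0366],[0,0,0],-1],[[0,0,0.0366],[0,0,0],-1],[[0,0,0.0366],[0,0,0],-1],[[0,0,0.0366],[0,0,0],-1]]'; python3 -m crank '[[[0,0,0],[0,0,0],0],[[0,0,0],[0,0,0],0],[[0,0,0],[0,0,0],1],[[0,0,0],[0,0,0],1],[[0,0,0],[0,0,0],1],[[0,0,0],[0,0,0],1],[[0,0,0],[0,0,0],1],[[0,0,0],[0,0,0],1]]';python3 -m crank '[[[0,0,0],[0,0,0],1],[[0,0,0],[0,0,0],1],[[0,0,0],[0,0,0],1],[[0,0,0],[0,0,0],1],[[0,0,0],[0,0,0],1],[[0,0,0],[0,0,0],1],[[0,0,0],[0,0,0],1],[[0,0,0],[0,0,0],1]]'
```

```text
time: 3.48
tcp_pos: [0.492, 0.1366, 0.2416]
eef_rot: [180.0, -0.0, 90.1]
wrist_force: [-0.4, -0.7, -0.3]
gripper_width: 0.995
gripper_force: 0.0
time: 4.15
tcp_pos: [0.4915, 0.1367, 0.243]
eef_rot: [-179.9, -0.0, 90.0]
wrist_force: [-6.8, -0.4, 6.4]
gripper_width: 0.166
gripper_force: 58.3
time: 4.82
tcp_pos: [0.4915, 0.1367, 0.243]
eef_rot: [-179.9, -0.0, 90.0]
wrist_force: [-7.6, -0.7, 6.6]
gripper_width: 0.168
gripper_force: 58.3
```

```bash
python3 -m crank '[[[0,0.017,-0.0119],[0,0,0],1],[[0,0.017,-0.0119],[0,0,0],1],[[0,0.0185,-0.0097],[0,0,0],1],[[0,0.0185,-0.0097],[0,0,0],1],[[0,0.0195,-0.0073],[0,0,0],1],[[0,0.0195,-0.0073],[0,0,0],1],[[0,0.0203,-0.0048],[0,0,0],1],[[0,0.0203,-0.0048],[0,0,0],1]]'; python3 -m crank '[[[0,0.0207,-0.002],[0,0,0],1],[[0,0.0207,-0.002],[0,0,0],1],[[0,0.0207,0.0007],[0,0,0],1],[[0,0.0207,0.0007],[0,0,0],1],[[0,0.0205,0.0032],[0,0,0],1],[[0,0.0205,0.0032],[0,0,0],1],[[0,0.02,0.0058],[0,0,0],1],[[0,0.02,0.0058],[0,0,0],1]]';python3 -m crank '[[[0,0,0],[0,0,0],1],[[0,0,0],[0,0,0],1],[[0,0,0],[0,0,0],1],[[0,0,0],[0,0,0],1],[[0,0,0],[0,0,0],1],[[0,0,0],[0,0,0],1],[[0,0,0],[0,0,0],1],[[0,0,0],[0,0,0],1]]'
python3 - <<'E'
from h import *
import cv2
for n in('side','scene'): cv2.imwrite(f'pics/{n}2.png',manip.grab_frame(n))
a=cv2.imread('pics/side2.png')[130:280,280:440];b=cv2.imread('pics/scene2.png')[150:300,220:380]
cv2.imwrite('pics/both2.png',cv2.resize(np.hstack([a,b]),None,fx=2.5,fy=2.5,interpolation=cv2.INTER_CUBIC))
E
```

```text
time: 5.48
tcp_pos: [0.5513, 0.1372, 0.27]
eef_rot: [-179.8, -0.1, 90.1]
wrist_force: [-10.5, 0.5, 4.7]
gripper_width: 0.161
gripper_force: 62.0
time: 6.15
tcp_pos: [0.6173, 0.1376, 0.2636]
eef_rot: [-179.9, -0.1, 90.1]
wrist_force: [-7.8, 1.5, 6.9]
gripper_width: 0.165
gripper_force: 62.0
time: 6.82
tcp_pos: [0.6184, 0.1376, 0.2637]
eef_rot: [179.9, -0.1, 90.1]
wrist_force: [3.6, 4.2, -0.6]
gripper_width: 0.165
gripper_force: 60.7
```

View pics/both2.png

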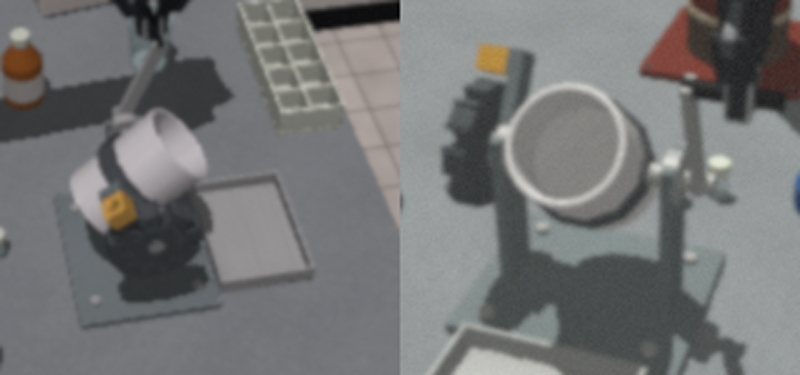

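The side view shows the dewar tipped over the tray. The TCP puts the bar at 20.3° and a radius of 130.8 mm, which is joint ≈ 0.785. I'll release, lift, and move above the pin.

```bash
python3 -m crank '[[[0,0,0],[0,0,0],0.5],[[0,0,0],[0,0,0],0.2],[[0,0,0],[0,0,0],-0.2],[[0,0,0],[0,0,0],-0.6],[[0,0,0],[0,0,0],-1],[[0,0,0],[0,0,0],-1],[[0,0,0],[0,0,0],-1],[[0,0,0],[0,0,0],-1]]'; python3 -m crank '[[[0,0,-0.0375],[0,0,0],-1],[[0,0,-0.0375],[0,0,0],-1],[[0,0,-0.0375],[0,0,0],-1],[[0,0,-0.0375],[0,0,0],-1],[[0,0,-0.0375],[0,0,0],-1],[[0,0,-0.0375],[0,0,0],-1],[[0,0,-0.0375],[0,0,0],-1],[[0,0,-0.0375],[0,0,0],-1]]'; python3 -m crank '[[[-0.0702,-0.0169,0],[0,0,0],-1],[[-0.0702,-0.0169,0],[0,0,0],-1],[[-0.0702,-0.0169,0],[0,0,0],-1],[[-0.0702,-0.0169,0],[0,0,0],-1],[[-0.0702,-0.0169,0],[0,0,0],-1],[[-0.0702,-0.0169,0],[0,0,0],-1],[[-0.0702,-0.0169,0],[0,0,0],-1],[[-0.0702,-0.0169,0],[0,0,0],-1]]';  python3 -m crank '[[[-0.0702,-0.0169,0],[0,0,0],-1],[[-0.0702,-0.0169,0],[0,0,0],-1],[[-0.0702,-0.0169,0],[0,0,0],-1],[[-0.0702,-0.0169,0],[0,0,0],-1],[[-0.0702,-0.0169,0],[0,0,0],-1],[[-0.0702,-0.0169,0],[0,0,0],-1],[[-0.0702,-0.0169,0],[0,0,0],-1],[[-0.0702,-0.0169,0],[0,0,0],-1]]'; python3 -m crank '[[[0,0,0],[0,0,0],-1],[[0,0,0],[0,0,0],-1],[[0,0,0],[0,0,0],-1],[[0,0,0],[0,0,0],-1],[[0,0,0],[0,0,0],-1],[[0,0,0],[0,0,0],-1],[[0,0,0],[0,0,0],-1],[[0,0,0],[0,0,0],-1]]' 
python3 - <<'E'
from h import *
import cv2,json
c=manip.calibration('wrist');im=manip.grab_frame('wrist');cv2.imwrite('pics/w3.png',im)
json.dump({k:np.asarray(v).tolist() for k,v in c.items()},open('w3.json','w'))
print('pin top exp',proj('wrist',[.5105,-.3115,.116],c),'guide exp',proj('wrist',[.519,-.1187,.2354],c))
print(manip.read_state()['tcp_pos'])
E
```

```text
time: 7.58
tcp_pos: [0.6179, 0.1364, 0.263]
eef_rot: [-180.0, 0.0, 90.0]
wrist_force: [-0.4, 0.0, 0.9]
gripper_width: 0.999
gripper_force: 0.0
time: 8.25
tcp_pos: [0.6178, 0.1364, 0.3838]
eef_rot: [180.0, 0.0, 90.0]
wrist_force: [-0.5, -0.2, -0.2]
gripper_width: 0.999
gripper_force: 0.0
time: 8.92
tcp_pos: [0.5632, -0.0896, 0.3831]
eef_rot: [180.0, -0.0, 90.0]
wrist_force: [0.8, -0.6, -0.2]
gripper_width: 1.004
gripper_force: 0.0
time: 9.58
tcp_pos: [0.5091, -0.3141, 0.3832]
eef_rot: [180.0, -0.0, 90.0]
wrist_force: [0.3, -0.0, 1.0]
gripper_width: 1.003
gripper_force: 0.0
time: 10.25
tcp_pos: [0.5099, -0.3124, 0.3831]
eef_rot: [180.0, -0.0, 90.0]
wrist_force: [-0.5, -0.4, 0.5]
gripper_width: 0.998
gripper_force: 0.0
pin top exp [314.92590164 157.16353189] guide exp [326.41753462 -71.78805664]
[ 0.50981032 -0.31249982  0.38307021]
```

View pics/w3.png

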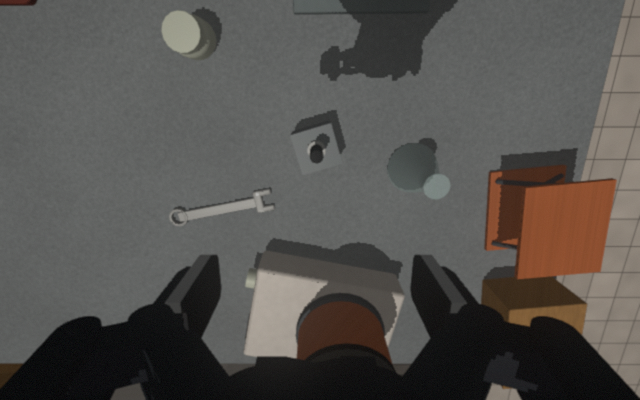

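The wrist view shows the pin handle at (316,157) in the rest, as predicted. The flask foot is at (412,165) and the brown pot near (345,330). I'll check clearances.

```bash
python3 - <<'E'
from h import *
import json
c=json.load(open('w3.json'))
def pl(u,v,z):
    o,d=ray('wrist',u,v,c);return (o+d*(z-o[2])/d[2]).round(3)
print('flask foot',pl(412,165,0),'left edge',pl(388,165,.01),'side',plane(*S(393,525),0).round(3))
print('flask top',pl(437,187,.118),'pin',pl(316,157,.116))
print('pot',[pl(341,293,z) for z in(.1,.15,.2)],'slab edge',pl(270,240,.06))
for z in (.1,.15,.2,.25):print('pot rim side',z,plane('side',375,355,z).round(3))
E
```

```text
flask foot [ 0.669 -0.346  0.   ] left edge [ 0.627 -0.344  0.01 ] side [ 0.665 -0.355  0.   ]
flask top [ 0.668 -0.35   0.118] pin [ 0.512 -0.311  0.116]
pot [array([ 0.55, -0.52,  0.1 ]), array([ 0.545, -0.486,  0.15 ]), array([ 0.54 , -0.453,  0.2  ])] slab edge [ 0.441 -0.452  0.06 ]
pot rim side 0.1 [ 0.582 -0.512  0.1  ]
pot rim side 0.15 [ 0.573 -0.533  0.15 ]
pot rim side 0.2 [ 0.563 -0.553  0.2  ]
pot rim side 0.25 [ 0.553 -0.574  0.25 ]
```

```bash
python3 -m crank '[[[0,0.0015,0.0481],[0,0,0],-1],[[0,0.0015,0.0481],[0,0,0],-1],[[0,0,0.0481],[0,0,0],-1],[[0,0,0.0481],[0,0,0],-1],[[0,0,0.0481],[0,0,0],-1],[[0,0,0.0481],[0,0,0],-1],[[0,0,0.0481],[0,0,0],-1],[[0,0,0.0481],[0,0,0],-1]]'; python3 -m crank '[[[0,0,0.0481],[0,0,0],-1],[[0,0,0.0481],[0,0,0],-1],[[0,0,0.0481],[0,0,0],-1],[[0,0,0.0481],[0,0,0],-1],[[0,0,0.0481],[0,0,0],-1],[[0,0,0.0481],[0,0,0],-1],[[0,0,0.0481],[0,0,0],-1],[[0,0,0.0481],[0,0,0],-1]]'; python3 -m crank '[[[0,0,0],[0,0,0],-1],[[0,0,0],[0,0,0],-0.5],[[0,0,0],[0,0,0],0],[[0,0,0],[0,0,0],0.3],[[0,0,0],[0,0,0],1],[[0,0,0],[0,0,0],1],[[0,0,0],[0,0,0],1],[[0,0,0],[0,0,0],1]]'; python3 -m crank '[[[0,0,0],[0,0,0],1],[[0,0,0],[0,0,0],1],[[0,0,0],[0,0,0],1],[[0,0,0],[0,0,0],1],[[0,0,0],[0,0,0],1],[[0,0,0],[0,0,0],1],[[0,0,0],[0,0,0],1],[[0,0,0],[0,0,0],1]]'
```

```text
time: 10.97
tcp_pos: [0.5108, -0.3127, 0.2283]
eef_rot: [180.0, -0.0, 90.0]
wrist_force: [0.8, -0.5, 0.1]
gripper_width: 1.0
gripper_force: 0.0
time: 11.63
tcp_pos: [0.5109, -0.3127, 0.0743]
eef_rot: [180.0, 0.0, 90.0]
wrist_force: [0.1, 0.1, -0.3]
gripper_width: 0.998
gripper_force: 0.0
time: 12.3
tcp_pos: [0.5112, -0.313, 0.076]
eef_rot: [179.9, 0.0, 90.0]
wrist_force: [-1.8, 0.0, 5.4]
gripper_width: 0.193
gripper_force: 58.3
time: 12.97
tcp_pos: [0.5112, -0.313, 0.076]
eef_rot: [179.9, 0.0, 90.0]
wrist_force: [-1.5, 1.3, 6.5]
gripper_width: 0.195
gripper_force: 58.3
```

```bash
python3 -m crank '[[[0,0,-0.03],[0,0,0],1],[[0,0,-0.06],[0,0,0],1],[[0,0,-0.1033],[0,0,0],1],[[0,0,-0.1033],[0,0,0],1],[[0,0,-0.1033],[0,0,0],1],[[0,0,-0.1033],[0,0,0],1],[[0,0,-0.1033],[0,0,0],1],[[0,0,-0.1033],[0,0,0],1]]'; python3 -m crank '[[[0,0,0],[-0.73,0,0],1],[[0,0,0],[-0.73,0,0],1],[[0,0,0],[-0.73,0,0],1],[[0,0,0],[-0.73,0,0],1],[[0,0,0],[-0.73,0,0],1],[[0,0,0],[-0.73,0,0],1],[[0,0,0],[-0.73,0,0],1],[[0,0,0],[-0.73,0,0],1]]';  python3 -m crank '[[[0.0325,-0.0196,-0.0012],[0,0,0],1],[[0.0325,-0.0196,-0.0012],[0,0,0],1],[[0.0325,-0.0196,-0.0012],[0,0,0],1],[[0.0325,-0.0196,-0.0012],[0,0,0],1],[[0.0325,-0.0196,-0.0012],[0,0,0],1],[[0.0325,-0.0196,-0.0012],[0,0,0],1],[[0.0325,-0.0196,-0.0012],[0,0,0],1],[[0.0325,-0.0196,-0.0012],[0,0,0],1]]'; python3 -m crank '[[[0,0,0],[0,0,0],1],[[0,0,0],[0,0,0],1],[[0,0,0],[0,0,0],1],[[0,0,0],[0,0,0],1],[[0,0,0],[0,0,0],1],[[0,0,0],[0,0,0],1],[[0,0,0],[0,0,0],1],[[0,0,0],[0,0,0],1]]' 
python3 - <<'E'
from h import *
import cv2,json
s=manip.read_state();c=manip.calibration('wrist');im=manip.grab_frame('wrist');cv2.imwrite('pics/w4.png',im)
json.dump({k:np.asarray(v).tolist() for k,v in c.items()},open('w4.json','w'))
Rt=R.from_euler('xyz',s['eef_rot'],degrees=True).as_matrix();t=np.array(s['tcp_pos'])
print('guide mouth exp',proj('wrist',[.5217,-.1189,.2354],c))
for l in(.0,.02,.072):print('pin at',l,proj('wrist',t+Rt[:,2]*l,c).round(1))
print('joints',s['joint_pos'].round(1))
E
```

```text
time: 13.63
tcp_pos: [0.5099, -0.3128, 0.3621]
eef_rot: [180.0, 0.0, 89.9]
wrist_force: [0.7, -0.8, -1.6]
gripper_width: 0.191
gripper_force: 59.3
time: 14.3
tcp_pos: [0.5102, -0.3132, 0.36]
eef_rot: [144.7, -0.0, 90.0]
wrist_force: [0.2, -0.5, -1.8]
gripper_width: 0.191
gripper_force: 59.3
time: 14.97
tcp_pos: [0.459, -0.2131, 0.3286]
eef_rot: [144.9, -0.0, 90.1]
wrist_force: [-0.4, -1.2, -0.7]
gripper_width: 0.188
gripper_force: 59.3
time: 15.63
tcp_pos: [0.4602, -0.2138, 0.3288]
eef_rot: [144.9, 0.0, 90.1]
wrist_force: [-0.1, 0.2, -1.3]
gripper_width: 0.197
gripper_force: 59.3
guide mouth exp [309.6631453   67.55787226]
pin at 0.0 [313.8 259.8]
pin at 0.02 [313.9 242. ]
pin at 0.072 [314.2 209.8]
joints [ 21.3 -21.7   8.4 119.8 -17.4  51.9  37.2]
```

View pics/w4.png

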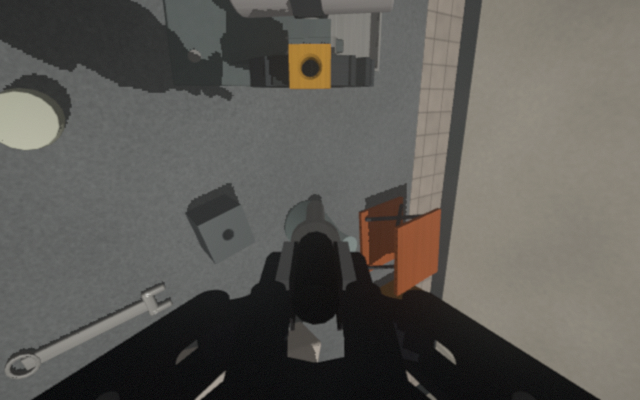

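The wrist view shows the guide hole at (311,68), about 1 mm from the prediction, and the empty rest hole at (228,235). Joint 2 is at its limit, so this lean cannot be reached with the tool in line with the pin. I'll put the pin back in the rest and regrip it with the tool leaning about 25° outward, so that the tool is nearly upright at the guide.

```bash
python3 -m crank '[[[-0.031,0.0186,0.0012],[0,0,0],1],[[-0.031,0.0186,0.0012],[0,0,0],1],[[-0.031,0.0186,0.0012],[0,0,0],1],[[-0.031,0.0186,0.0012],[0,0,0],1],[[-0.031,0.0186,0.0012],[0,0,0],1],[[-0.031,0.0186,0.0012],[0,0,0],1],[[-0.031,0.0186,0.0012],[0,0,0],1],[[-0.031,0.0186,0.0012],[0,0,0],1]]'; python3 -m crank '[[[0,0,0],[0.73,0,0],1],[[0,0,0],[0.73,0,0],1],[[0,0,0],[0.73,0,0],1],[[0,0,0],[0.73,0,0],1],[[0,0,0],[0.73,0,0],1],[[0,0,0],[0.73,0,0],1],[[0,0,0],[0.73,0,0],1],[[0,0,0],[0.73,0,0],1]]'; python3 -m crank '[[[0,0,0],[0,0,0],1],[[0,0,0],[0,0,0],1],[[0,0,0],[0,0,0],1],[[0,0,0],[0,0,0],1],[[0,0,0],[0,0,0],1],[[0,0,0],[0,0,0],1],[[0,0,0],[0,0,0],1],[[0,0,0],[0,0,0],1]]'; python3 -c "
from plant import manip
s=manip.read_state();print(s['tcp_pos'],s['eef_rot'],s['joint_pos'].round(1))"
```

```text
time: 16.35
tcp_pos: [0.5111, -0.3142, 0.36]
eef_rot: [144.9, 0.0, 90.0]
wrist_force: [0.6, 0.1, -0.2]
gripper_width: 0.196
gripper_force: 59.4
time: 17.02
tcp_pos: [0.5112, -0.3136, 0.3603]
eef_rot: [-179.9, 0.1, 90.0]
wrist_force: [-0.3, -0.5, -0.7]
gripper_width: 0.195
gripper_force: 59.3
time: 17.68
tcp_pos: [0.5105, -0.3137, 0.3603]
eef_rot: [179.9, 0.0, 90.0]
wrist_force: [-0.1, 0.4, -1.6]
gripper_width: 0.193
gripper_force: 59.4
[ 0.51052617 -0.31368146  0.36026329] [1.79899501e+02 2.64050868e-02 8.99839436e+01] [16.9 11.  12.5 79.5 -2.4 89.6 29.3]
```

```bash
python3 -m crank '[[[0.0015,0.001,0.0675],[0,0,0],1],[[0,0,0.0675],[0,0,0],1],[[0,0,0.0675],[0,0,0],1],[[0,0,0.0675],[0,0,0],1],[[0,0,0.0675],[0,0,0],1],[[0,0,0.0675],[0,0,0],1],[[0,0,0.0675],[0,0,0],1],[[0,0,0.0675],[0,0,0],1]]'; python3 -m crank '[[[0,0,0.0205],[0,0,0],1],[[0,0,0.0205],[0,0,0],1],[[0,0,0.0205],[0,0,0],1],[[0,0,0.0205],[0,0,0],1],[[0,0,0.0205],[0,0,0],1],[[0,0,0.0205],[0,0,0],1],[[0,0,0.0205],[0,0,0],1],[[0,0,0.0205],[0,0,0],1]]'
```

```text
time: 18.35
tcp_pos: [0.5113, -0.313, 0.1429]
eef_rot: [179.9, 0.0, 90.0]
wrist_force: [0.3, -0.6, -2.3]
gripper_width: 0.193
gripper_force: 59.4
time: 19.02
tcp_pos: [0.5116, -0.3131, 0.0778]
eef_rot: [179.9, 0.0, 90.0]
wrist_force: [-1.3, 0.3, -2.0]
gripper_width: 0.194
gripper_force: 59.4
```

```bash
python3 -m crank '[[[0,0,0],[0,0,0],0.5],[[0,0,0],[0,0,0],0],[[0,0,0],[0,0,0],-0.5],[[0,0,0],[0,0,0],-1],[[0,0,0],[0,0,0],-1],[[0,0,0],[0,0,0],-1],[[0,0,0],[0,0,0],-1],[[0,0,-0.02],[0,0,0],-1]]'; python3 -m crank '[[[0,0,-0.038],[0,0,0],-1],[[0,0,-0.038],[0,0,0],-1],[[0,0,-0.038],[0,0,0],-1],[[0,0,-0.038],[0,0,0],-1],[[0,0,-0.038],[0,0,0.5],-1],[[0,0,-0.038],[0,0,0.5],-1],[[0,0,-0.038],[0,0,1],-1],[[0,0,-0.038],[0,0,1],-1]]';python3 -m crank '[[[0,0,0],[0,0,1],-1],[[0,0,0],[0,0,1],-1],[[0,0,0],[0,0,1],-1],[[0,0,0],[0,0,1],-1],[[0,0,0],[0,0,1],-1],[[0,0,0],[0,0,1],-1],[[0,0,0],[0,0,1],-1],[[0,0,0],[0,0,1],-1]]';python3 -m crank '[[[0,0,0],[0,0,1],-1],[[0,0,0],[0,0,1],-1],[[0,0,0],[0,0,1],-1],[[0,0,0],[0,0,1],-1],[[0,0,0],[0,-1,0],-1],[[0,0,0],[0,-1,0],-1],[[0,0,0],[0,-1,0],-1],[[0,0,0],[0,-1,0],-1]]'; python3 -c "
from plant import manip
s=manip.read_state();print(s['joint_pos'].round(1))"
```

```text
time: 19.68
tcp_pos: [0.5107, -0.3126, 0.0853]
eef_rot: [-179.9, -0.0, 90.0]
wrist_force: [0.7, 0.2, -0.1]
gripper_width: 1.0
gripper_force: 0.0
time: 20.35
tcp_pos: [0.5113, -0.3131, 0.2095]
eef_rot: [179.9, -0.0, 71.7]
wrist_force: [0.7, -0.1, 0.3]
gripper_width: 1.004
gripper_force: 0.0
time: 21.02
tcp_pos: [0.5114, -0.313, 0.2087]
eef_rot: [179.9, -0.1, 23.7]
wrist_force: [0.1, -0.2, 0.4]
gripper_width: 0.994
gripper_force: 0.0
time: 21.68
tcp_pos: [0.5119, -0.3129, 0.2097]
eef_rot: [179.9, 24.1, -0.0]
wrist_force: [0.0, -0.6, -0.4]
gripper_width: 1.002
gripper_force: 0.0
[  6.4  31.4  23.5  75.6  -0.5  96.4 -61. ]
```

```bash
python3 -m crank '[[[0.0286,-0.0006,0],[0,0,0],-1],[[0.0286,-0.0006,0],[0,0,0],-1],[[0.0286,-0.0006,0],[0,0,0],-1],[[0.0286,-0.0006,0],[0,0,0],-1],[[0,0,0.02],[0,0,0],-1],[[0,0,0.02],[0,0,0],-1],[[0,0,0.02],[0,0,0],-1],[[0,0,0.02],[0,0,0],-1]]'; python3 -m crank '[[[0,0,0.03],[0,0,0],-1],[[0,0,0.03],[0,0,0],-1],[[0,0,0.03],[0,0,0],-1],[[0,0,0.03],[0,0,0],-1],[[0,0,0.03],[0,0,0],-1],[[0,0,0.03],[0,0,0],-1],[[0,0,0.0247],[0,0,0],-1],[[0,0,0.02],[0,0,0],-1]]'; python3 -m crank '[[[0,0,0],[0,0,0],-1],[[0,0,0],[0,0,0],-0.5],[[0,0,0],[0,0,0],0],[[0,0,0],[0,0,0],0.3],[[0,0,0],[0,0,0],1],[[0,0,0],[0,0,0],1],[[0,0,0],[0,0,0],1],[[0,0,0],[0,0,0],1]]'; python3 -m crank '[[[0,0,0],[0,0,0],1],[[0,0,0],[0,0,0],1],[[0,0,0],[0,0,0],1],[[0,0,0],[0,0,0],1],[[0,0,0],[0,0,0],1],[[0,0,0],[0,0,0],1],[[0,0,0],[0,0,0],1],[[0,0,0],[0,0,0],1]]'
```

```text
time: 22.35
tcp_pos: [0.539, -0.3126, 0.16]
eef_rot: [180.0, 23.9, -0.1]
wrist_force: [-0.4, 0.1, -0.1]
gripper_width: 1.0
gripper_force: 0.0
time: 23.02
tcp_pos: [0.503, -0.312, 0.0767]
eef_rot: [180.0, 24.0, -0.0]
wrist_force: [0.7, 0.9, -0.2]
gripper_width: 0.999
gripper_force: 0.0
time: 23.68
tcp_pos: [0.504, -0.3122, 0.0783]
eef_rot: [180.0, 23.9, -0.0]
wrist_force: [0.9, 0.5, 1.9]
gripper_width: 0.193
gripper_force: 58.4
time: 24.35
tcp_pos: [0.504, -0.3121, 0.0783]
eef_rot: [180.0, 23.9, 0.0]
wrist_force: [2.1, -0.6, 4.7]
gripper_width: 0.2
gripper_force: 58.6
```

```bash
python3 -m crank '[[[-0.0177,0,-0.04],[0,0,0],1],[[-0.0177,0,-0.04],[0,0,0],1],[[-0.0413,0,-0.0933],[0,0,0],1],[[-0.0413,0,-0.0933],[0,0,0],1],[[-0.0413,0,-0.0933],[0,0,0],1],[[-0.0413,0,-0.0933],[0,0,0],1],[[-0.0413,0,-0.0933],[0,0,0],1],[[-0.0413,0,-0.0933],[0,0,0],1]]'; python3 -m crank '[[[0,0,0],[0,0.73,0],1],[[0,0,0],[0,0.73,0],1],[[0,0,0],[0,0.73,0],1],[[0,0,0],[0,0.73,0],1],[[0,0,0],[0,0.73,0],1],[[0,0,0],[0,0.73,0],1],[[0,0,0],[0,0.73,0],1],[[0,0,0],[0,0.73,0],1]]'; python3 -m crank '[[[-0.0171,-0.0603,0],[0,0,0],1],[[-0.0171,-0.0603,0],[0,0,0],1],[[-0.0171,-0.0603,0],[0,0,0],1],[[-0.0171,-0.0603,0],[0,0,0],1],[[-0.0171,-0.0603,0],[0,0,0],1],[[-0.0171,-0.0603,0],[0,0,0],1],[[-0.0171,-0.0603,0],[0,0,0],1],[[-0.0171,-0.0603,0],[0,0,0],1]]'; python3 -m crank '[[[0,0,0],[0,0,0],1],[[0,0,0],[0,0,0],1],[[0,0,0],[0,0,0],1],[[0,0,0],[0,0,0],1],[[0,0,0],[0,0,0],1],[[0,0,0],[0,0,0],1],[[0,0,0],[0,0,0],1],[[0,0,0],[0,0,0],1]]'
python3 - <<'E'
from h import *
import cv2,json
s=manip.read_state();print(s['tcp_pos'],s['eef_rot'],s['joint_pos'].round(1))
o=[]
Rt=R.from_euler('xyz',s['eef_rot'],degrees=True).as_matrix();t=np.array(s['tcp_pos'])
fd=Rt@[.4051,0,.9143]; foot=t+Rt@[.0369,0,.0649];print('foot',foot.round(4),'dir',fd.round(3))
for n,(r,q) in dict(side=(130,265),scene=(130,220)).items():
    im=manip.grab_frame(n);cv2.imwrite(f'pics/{n}5.png',im);o.append(cv2.resize(im[r:r+120,q:q+100],None,fx=4,fy=4,interpolation=cv2.INTER_CUBIC))
    for nm,p in(('foot',foot),('collar',foot-.056*fd),('top',foot-.112*fd),('mouth',np.array([.5225,-.1189,.236]))): print(n,nm,((proj(n,p)-[q,r]+.5)*4-.5).round(0))
cv2.imwrite('pics/both5.png',np.hstack(o))
E
```

```text
time: 25.02
tcp_pos: [0.5035, -0.3117, 0.3593]
eef_rot: [-180.0, 24.0, 0.0]
wrist_force: [0.6, 0.3, -0.7]
gripper_width: 0.193
gripper_force: 58.5
time: 25.68
tcp_pos: [0.5036, -0.3119, 0.3574]
eef_rot: [180.0, -11.3, -0.0]
wrist_force: [0.3, 0.2, -1.8]
gripper_width: 0.195
gripper_force: 58.8
time: 26.35
tcp_pos: [0.4493, -0.118, 0.3464]
eef_rot: [180.0, -11.0, -0.0]
wrist_force: [0.9, 0.7, -0.9]
gripper_width: 0.196
gripper_force: 58.7
time: 27.02
tcp_pos: [0.4504, -0.1193, 0.3471]
eef_rot: [180.0, -11.1, -0.0]
wrist_force: [-0.0, -0.0, -0.9]
gripper_width: 0.192
gripper_force: 58.8
[ 0.45035937 -0.11930853  0.34713741] [ 1.79980369e+02 -1.10789177e+01 -1.51930401e-02] [ -0.9 -13.6   9.6 105.3   0.6  77.2 -81.4]
foot [ 0.499  -0.1193  0.2905] dir [ 0.573 -0.    -0.819]
side foot [212. 282.]
side collar [166. 244.]
side top [118. 204.]
side mouth [244. 327.]
scene foot [169.  57.]
scene collar [187. -36.]
scene top [ 205. -128.]
scene mouth [160. 157.]
```

View pics/both5.png

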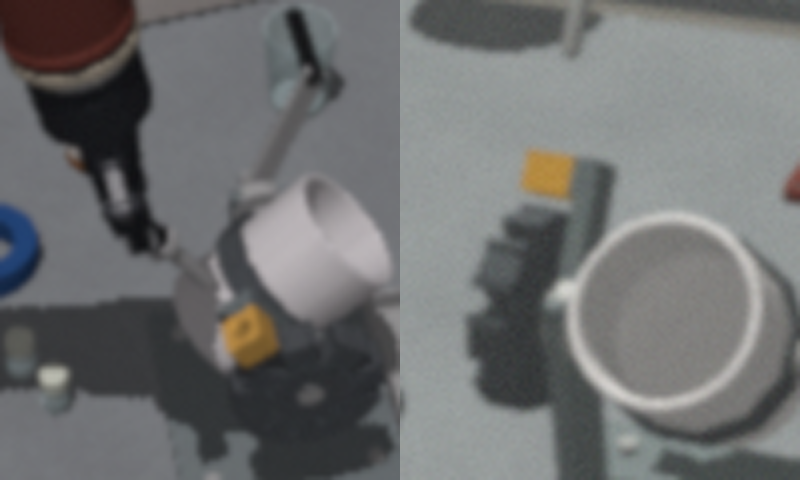

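The side half shows the shank tip at (212,283) and the hole at (243,327), both as predicted. In the scene half the shank is at column 574 and the brass spans 524–575, which is a few pixels off. I'll put numbers on the brass block in all three views.

```bash
python3 - <<'E'
from h import *
import cv2,json
m=np.array([.5225,-.1189,.236]);w=.0
u=np.array([-.5736,0,.8192]);e=np.array([.8192,0,.5736]);y=np.array([0,1,0])
V=[m+a*.015*e+b*.015*y-k*.024*u for a in(-1,1) for b in(-1,1) for k in(0,1)]
for n,f in(('scene','scene5'),('side','side5'),('wrist','w4'),('scene','scene0'),('side','side0')):
    im=cv2.imread(f'pics/{f}.png');h=cv2.cvtColor(im,cv2.COLOR_BGR2HSV)
    k=cv2.inRange(h,(12,120,90),(30,255,255))
    c=json.load(open('w4.json')) if n=='wrist' else None
    P=np.array([proj(n,v,c) for v in V]);ctr=P.mean(0)
    num,lab,st,ce=cv2.connectedComponentsWithStats(k)
    i=1+np.argmin([np.linalg.norm(ce[j]-ctr)-(st[j][4]>20)*1000 for j in range(1,num)]);s=st[i]
    hull=cv2.convexHull(P.astype(np.float32));M=cv2.moments(hull)
    print(f,'mask l,t,r,b',s[0],s[1],s[0]+s[2]-1,s[1]+s[3]-1,'c',ce[i].round(1),'area',s[4],'pred',P.min(0).round(1),P.max(0).round(1),'c',round(M['m10']/M['m00'],1),round(M['m01']/M['m00'],1),'A',round(M['m00']))
    if n=='wrist':
        b=im[45:95,285:340];g=cv2.inRange(cv2.cvtColor(b,cv2.COLOR_BGR2GRAY),0,60)&cv2.inRange(b,(0,0,0),(70,70,70))
        nn,l,st2,c2=cv2.connectedComponentsWithStats(g);print([(st2[j][4],(c2[j]+[285,45]).round(1)) for j in range(1,nn) if st2[j][4]>30],'pred mouth',proj(n,m,c).round(1))
E
```

```text
scene5 mask l,t,r,b 251 168 262 178 c [256.5 173.1] area 98 pred [249.3 166.9] [267.6 180.6] c 258.5 173.7 A 183
side5 mask l,t,r,b 321 207 333 220 c [327.1 213.5] area 133 pred [320.5 205.2] [335.1 221.3] c 327.8 213.3 A 151
w4 mask l,t,r,b 288 44 330 88 c [309.1  65.6] area 1636 pred [289.8  44.9] [332.1  89.9] c 311.0 67.2 A 1867
[(np.int32(132), array([286.1,  67.3])), (np.int32(229), array([310.1,  67.5]))] pred mouth [311.   67.6]
scene0 mask l,t,r,b 251 168 262 178 c [256.5 173.1] area 100 pred [249.3 166.9] [267.6 180.6] c 258.5 173.7 A 183
side0 mask l,t,r,b 320 207 333 220 c [326.9 213.5] area 137 pred [320.5 205.2] [335.1 221.3] c 327.8 213.3 A 151
```

The three views agree with the model within about 1 px, and the scene offset is the same for the pin and the guide. I'll align and start the insertion.

```bash
python3 -m crank '[[[0.0018,-0.0002,0.0138],[0,0,0],1],[[0.0018,-0.0002,0.0138],[0,0,0],1],[[0.0018,-0.0002,0.0138],[0,0,0],1],[[0.0018,-0.0002,0.0138],[0,0,0],1],[[0.0018,-0.0002,0.0138],[0,0,0],1],[[0.0018,-0.0002,0.0138],[0,0,0],1],[[0.0018,-0.0002,0.0138],[0,0,0],1],[[0.0018,-0.0002,0.0138],[0,0,0],1]]'; python3 -m crank '[[[0.0032,0,0.0071],[0,0,0],1],[[0.0032,0,0.0071],[0,0,0],1],[[0.0032,0,0.0071],[0,0,0],1],[[0.0032,0,0.0071],[0,0,0],1],[[0.0032,0,0.0071],[0,0,0],1],[[0.0032,0,0.0071],[0,0,0],1],[[0.0032,0,0.0071],[0,0,0],1],[[0,0,0],[0,0,0],1]]'
python3 - <<'E'
from h import *
s=manip.read_state()
Rt=R.from_euler('xyz',s['eef_rot'],degrees=True).as_matrix();foot=s['tcp_pos']+Rt@[.0369,0,.0649];d=foot-[.5219,-.1188,.236]
print('depth',-d@[-.5736,0,.8192],'e',d@[.8192,0,.5736],'y',d[1],s['wrist_force'])
E
```

```text
time: 27.78
tcp_pos: [0.4646, -0.1184, 0.3044]
eef_rot: [180.0, -11.1, 0.0]
wrist_force: [0.3, -0.3, -2.0]
gripper_width: 0.193
gripper_force: 58.8
time: 28.45
tcp_pos: [0.4772, -0.1183, 0.2866]
eef_rot: [180.0, -11.0, 0.0]
wrist_force: [-0.2, -0.9, -0.4]
gripper_width: 0.194
gripper_force: 58.8
depth 0.007198416504154853 e -0.0002619210803341235 y 0.0004555185187956473 [-0.15762458 -0.8709484  -0.38437669]
```

Foot is 7 mm deep with no contact force. I'll continue in steps.

```bash
cat > d.py <<'E'
from h import *
s=manip.read_state()
Rt=R.from_euler('xyz',s['eef_rot'],degrees=True).as_matrix();foot=s['tcp_pos']+Rt@[.0369,0,.0649];d=foot-[.5219,-.1188,.236]
f=s['wrist_force']
print('depth',-d@[-.5736,0,.8192],'e',d@[.8192,0,.5736],'y',d[1],'F axial',f@[-.5736,0,.8192],'e',f@[.8192,0,.5736],'y',f[1])
E
python3 -m crank '[[[0.0041,0,0.0091],[0,0,0],1],[[0.0041,0,0.0091],[0,0,0],1],[[0.0041,0,0.0091],[0,0,0],1],[[0.0041,0,0.0091],[0,0,0],1],[[0.0041,0,0.0091],[0,0,0],1],[[0,0,0],[0,0,0],1],[[0,0,0],[0,0,0],1],[[0,0,0],[0,0,0],1]]'; python3 d.py
```

```text
time: 29.12
tcp_pos: [0.4886, -0.1184, 0.2709]
eef_rot: [180.0, -11.1, 0.0]
wrist_force: [-0.6, 0.4, -3.1]
gripper_width: 0.196
gripper_force: 58.8
depth 0.02658590799474063 e 0.0001504746583069691 y 0.0003690805178753198 F axial -2.2067372339555003 e -2.2474389066628597 y 0.36178095806289357
```

```bash
python3 -m crank '[[[0.003,0,0.0069],[0,0,0],1],[[0.003,0,0.0069],[0,0,0],1],[[0.003,0,0.0069],[0,0,0],1],[[0.003,0,0.0069],[0,0,0],1],[[0,0,0],[0,0,0],1],[[0,0,0],[0,0,0],1],[[0,0,0],[0,0,0],1],[[0,0,0],[0,0,0],1]]'; python3 d.py
```

```text
time: 29.78
tcp_pos: [0.4955, -0.1184, 0.2611]
eef_rot: [180.0, -11.1, 0.0]
wrist_force: [-0.3, -0.5, -2.3]
gripper_width: 0.197
gripper_force: 58.8
depth 0.03858587324362098 e 0.00015346473574683397 y 0.0003559906848033395 F axial -1.7360692425561437 e -1.6052932633699355 y -0.5303252887494078
```

It is past 32 mm with no resistance, so the foot is in the notch.

```bash
python3 -m crank '[[[0.003,0,0.0069],[0,0,0],1],[[0.003,0,0.0069],[0,0,0],1],[[0.003,0,0.0069],[0,0,0],1],[[0.003,0,0.0069],[0,0,0],1],[[0.003,0,0.0069],[0,0,0],1],[[0.001,0,0.0023],[0,0,0],1],[[0,0,0],[0,0,0],1],[[0,0,0],[0,0,0],1]]'; python3 d.py
```

```text
time: 30.45
tcp_pos: [0.5038, -0.1187, 0.2494]
eef_rot: [-180.0, -11.1, -0.0]
wrist_force: [-17.5, 1.0, 18.6]
gripper_width: 0.192
gripper_force: 61.5
depth 0.052924076854815066 e 0.0003100104366635416 y 0.00012937569406805405 F axial 25.301080623718036 e -3.6226979640510013 y 0.9927271938709553
```

```bash
python3 -m crank '[[[0,0,0],[0,0,0],0.6],[[0,0,0],[0,0,0],0.3],[[0,0,0],[0,0,0],0],[[0,0,0],[0,0,0],-0.5],[[0,0,0],[0,0,0],-1],[[0,0,0],[0,0,0],-1],[[0,0,0],[0,0,0],-1],[[0,0,0],[0,0,0],-1]]'; python3 -m crank '[[[0,0,-0.02],[0,0,0],-1],[[0,0,-0.03],[0,0,0],-1],[[0,0,-0.04],[0,0,0],-1],[[0,0,-0.04],[0,0,0],-1],[[0,0,-0.04],[0,0,0],-1],[[0,0,-0.04],[0,0,0],-1],[[0,0,-0.04],[0,0,0],-1],[[0,0,0],[0,0,0],-1]]'
python3 - <<'E'
from h import *
import cv2
c=manip.calibration('wrist');im=manip.grab_frame('wrist');sd=manip.grab_frame('side')
m=np.array([.5219,-.1188,.236]);u=np.array([-.5736,0,.8192])
for nm,cc,n in(('w',c,'wrist'),('s',None,'side')):
    for l in(0,.003,.056,.059): print(nm,l,proj(n,m+u*l,cc).round(1))
cv2.imwrite('pics/w6.png',im);cv2.imwrite('pics/s6.png',sd)
a=cv2.resize(im,(480,300));b=cv2.resize(sd[180:240,295:359],None,fx=5,fy=5,interpolation=cv2.INTER_CUBIC)
cv2.imwrite('pics/last.png',np.hstack([a,b]))
E
```

```text
time: 31.12
tcp_pos: [0.5047, -0.1184, 0.2477]
eef_rot: [180.0, -11.1, 0.0]
wrist_force: [0.3, 0.4, 1.1]
gripper_width: 0.998
gripper_force: 0.0
time: 31.78
tcp_pos: [0.486, -0.1187, 0.35]
eef_rot: [180.0, -11.4, -0.0]
wrist_force: [0.4, -0.6, 0.5]
gripper_width: 0.999
gripper_force: 0.0
w 0 [315.8 176.6]
w 0.003 [315.8 178.9]
w 0.056 [316. 226.]
w 0.059 [316.  229.2]
s 0 [325.3 211.4]
s 0.003 [324.8 210.9]
s 0.056 [314.4 202.5]
s 0.059 [313.8 202. ]
```

View pics/last.png

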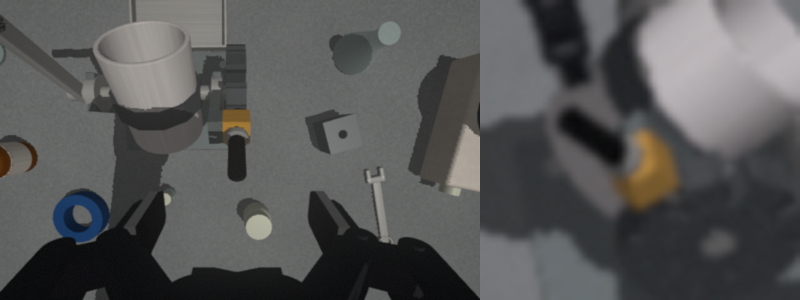

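The wrist half shows the pin standing in the guide with its collar at the brass, and the side half shows the collar resting against the block. I'll check the seating from the handle's extent in the images.

```bash
python3 - <<'E'
from h import *
import cv2
c=manip.calibration('wrist')
im=cv2.imread('pics/w6.png');v=im.max(2)
print('col316 rows150-250',v[150:250:2,316].tolist())
sd=cv2.imread('pics/s6.png')
m=np.array([.5219,-.1188,.236]);u=np.array([-.5736,0,.8192]);e=np.array([.8192,0,.5736]);y=np.array([0,1,0])
for off in(0,.003,.006,.012,.024):
    t=np.linspace(0,2*np.pi,60)
    def circ(l,r,n,cc): return np.array([proj(n,m+u*(l+off)+r*(np.cos(a)*e+np.sin(a)*y),cc) for a in t])
    print(off,'wrist: handle end',circ(.056,.009,'wrist',c)[:,1].max().round(1),'collar lower-edge',circ(.0,.013,'wrist',c)[:,1].min().round(1),'handle base row',circ(.006,.009,'wrist',c)[:,1].min().round(1),
      'side handle min col,row',circ(.056,.009,'side',None).min(0).round(1))
k=(sd.max(2)<45)[190:225,295:330];ys,xs=np.nonzero(k);
n,l,st,ce=cv2.connectedComponentsWithStats(k.astype(np.uint8));print([(s+[295,190,0,0,0]).tolist() for s in st[1:] if s[4]>10])
E
```

```text
col316 rows150-250 [118, 116, 117, 119, 117, 115, 135, 158, 158, 104, 92, 96, 105, 121, 116, 45, 33, 31, 31, 32, 29, 29, 31, 33, 30, 30, 30, 30, 32, 30, 32, 31, 33, 31, 32, 31, 34, 32, 32, 30, 31, 32, 31, 30, 34, 38, 78, 105, 104, 104]
0 wrist: handle end 234.8 collar lower-edge 162.4 handle base row 171.1 side handle min col,row [311.9 199.7]
0.003 wrist: handle end 238.0 collar lower-edge 164.7 handle base row 173.5 side handle min col,row [311.3 199.2]
0.006 wrist: handle end 241.3 collar lower-edge 166.9 handle base row 175.8 side handle min col,row [310.7 198.7]
0.012 wrist: handle end 248.2 collar lower-edge 171.6 handle base row 180.7 side handle min col,row [309.4 197.8]
0.024 wrist: handle end 262.6 collar lower-edge 181.5 handle base row 191.0 side handle min col,row [307.  195.7]
[[308, 190, 9, 7, 34], [320, 190, 8, 12, 63], [311, 202, 13, 11, 71], [323, 222, 6, 3, 13]]
```

```bash
python3 - <<'E'
from h import *
import cv2
s=manip.read_state();print(s['time'],s['tcp_pos'])
c=manip.calibration('wrist')
im=cv2.imread('pics/w6.png')
print([(r,im[r,316].tolist()) for r in range(138,184)])
print('cols at row 164',[(q,im[164,q].tolist()) for q in range(292,340,2)])
m=np.array([.5219,-.1188,.236]);u=np.array([-.5736,0,.8192]);e=np.array([.8192,0,.5736]);y=np.array([0,1,0])
for n,a,l in(('face top edge',.015,0),('face low edge',-.015,0),('side bottom',.015,-.024)):
  print(n,[proj('wrist',m+a*e+b*.015*y+l*u,c).round(1) for b in(-1,1)])
for h in(0,.003,.006): print(h,'collar front bottom/top edge',[proj('wrist',m+.013*e+(h+k)*u,c).round(1)[1] for k in(0,.006)],'handle front base',proj('wrist',m+.009*e+(h+.006)*u,c).round(1)[1])
E
```

```text
31.8833 [ 0.48550999 -0.11846404  0.34668835]
[(138, [74, 73, 72]), (139, [66, 67, 64]), (140, [56, 57, 56]), (141, [59, 60, 58]), (142, [66, 66, 64]), (143, [61, 60, 59]), (144, [46, 47, 47]), (145, [40, 51, 59]), (146, [43, 76, 98]), (147, [43, 87, 115]), (148, [42, 89, 118]), (149, [41, 88, 116]), (150, [43, 90, 118]), (151, [43, 89, 117]), (152, [42, 89, 116]), (153, [43, 88, 117]), (154, [44, 88, 117]), (155, [42, 88, 116]), (156, [45, 90, 119]), (157, [41, 90, 118]), (158, [43, 88, 117]), (159, [43, 87, 115]), (160, [41, 86, 115]), (161, [44, 89, 119]), (162, [49, 102, 135]), (163, [51, 113, 151]), (164, [52, 118, 158]), (165, [54, 117, 157]), (166, [52, 118, 158]), (167, [51, 112, 150]), (168, [45, 81, 104]), (169, [65, 74, 81]), (170, [86, 91, 92]), (171, [92, 94, 96]), (172, [91, 94, 96]), (173, [91, 95, 97]), (174, [100, 104, 105]), (175, [112, 116, 118]), (176, [115, 120, 121]), (177, [116, 119, 121]), (178, [110, 113, 116]), (179, [80, 82, 84]), (180, [43, 44, 45]), (181, [27, 29, 32]), (182, [31, 32, 33]), (183, [32, 34, 34])]
cols at row 164 [(292, [87, 89, 84]), (294, 
[... 293 characters left out ...]
20, [53, 119, 159]), (322, [55, 120, 159]), (324, [56, 119, 159]), (326, [54, 117, 158]), (328, [53, 117, 158]), (330, [56, 119, 160]), (332, [55, 117, 156]), (334, [89, 106, 119]), (336, [103, 103, 101]), (338, [105, 107, 105])]
face top edge [array([335.5, 160.3]), array([297. , 160.3])]
face low edge [array([334.1, 189.9]), array([298.3, 189.9])]
side bottom [array([334.2, 143.8]), array([298.2, 143.8])]
0 collar front bottom/top edge [np.float64(162.4), np.float64(166.9)] handle front base 171.1
0.003 collar front bottom/top edge [np.float64(164.7), np.float64(169.3)] handle front base 173.5
0.006 collar front bottom/top edge [np.float64(166.9), np.float64(171.6)] handle front base 175.8
```

The image puts the collar about 4 mm above the guide, which matches the measured depth of about 52–53 mm. I'll regrip and push it fully home.

```bash
python3 -m crank '[[[0,0,0.0315],[0,0,0],-1],[[0,0,0.0315],[0,0,0],-1],[[0,0,0.0315],[0,0,0],-1],[[0,0,0.0315],[0,0,0],-1],[[0,0,0.0315],[0,0,0],-1],[[0,0,0.0315],[0,0,0],-1],[[0,0,0.0315],[0,0,0],-1],[[0,0,0.0315],[0,0,0],-1]]'; python3 -m crank '[[[0,0,0],[0,0,0],-0.5],[[0,0,0],[0,0,0],0],[[0,0,0],[0,0,0],0.5],[[0,0,0],[0,0,0],1],[[0,0,0],[0,0,0],1],[[0,0,0],[0,0,0],1],[[0,0,0],[0,0,0],1],[[0,0,0],[0,0,0],1]]'; python3 d.py; python3 -m crank '[[[0.001,0,0.0023],[0,0,0],1],[[0.001,0,0.0023],[0,0,0],1],[[0.001,0,0.0023],[0,0,0],1],[[0,0,0],[0,0,0],1],[[0,0,0],[0,0,0],1],[[0,0,0],[0,0,0],1],[[0,0,0],[0,0,0],1],[[0,0,0],[0,0,0],1]]'; python3 d.py
```

```text
time: 32.55
tcp_pos: [0.5043, -0.1183, 0.2453]
eef_rot: [180.0, -11.0, 0.0]
wrist_force: [-0.5, -0.5, 0.7]
gripper_width: 0.999
gripper_force: 0.0
time: 33.22
tcp_pos: [0.5049, -0.1184, 0.2478]
eef_rot: [180.0, -11.1, 0.0]
wrist_force: [-2.5, 0.6, 4.7]
gripper_width: 0.193
gripper_force: 58.3
depth 0.05491603403390765 e 0.00034627257301155304 y 0.00037376762068994096 F axial 5.274057840288308 e 0.596488423479892 y 0.60113876623512
time: 33.88
tcp_pos: [0.5058, -0.1186, 0.2469]
eef_rot: [-180.0, -11.1, -0.0]
wrist_force: [-17.8, 1.6, 24.0]
gripper_width: 0.19
gripper_force: 61.1
depth 0.05607946006893816 e 0.0005023654280619967 y 0.00014877778342332892 F axial 29.868080250246287 e -0.8534249680383805 y 1.5584635785750758
```

```bash
python3 -m crank '[[[0.001,0,0.0023],[0,0,0],1],[[0.001,0,0.0023],[0,0,0],1],[[0.0025,0,-0.001],[0,0,0],1],[[-0.0025,0,0.001],[0,0,0],1],[[-0.0025,0,0.001],[0,0,0],1],[[0.0025,0,-0.001],[0,0,0],1],[[0,0,0],[0,0,0],1],[[0,0,0],[0,0,0],1]]'; python3 d.py
```

```text
time: 34.55
tcp_pos: [0.5062, -0.1189, 0.2464]
eef_rot: [-180.0, -11.1, -0.0]
wrist_force: [-28.8, 2.7, 36.6]
gripper_width: 0.19
gripper_force: 62.4
depth 0.05674619096481124 e 0.0005718879134437131 y -6.430383160048458e-05 F axial 46.53097870217525 e -2.635177638544267 y 2.7146355125960717
```

It is a hard stop at 46 N. I'll release, back off, and view the collar from a better angle.

```bash
python3 -m crank '[[[-0.003,0,-0.0069],[0,0,0],1],[[0,0,0],[0,0,0],0.5],[[0,0,0],[0,0,0],0],[[0,0,0],[0,0,0],-0.5],[[0,0,0],[0,0,0],-1],[[0,0,0],[0,0,0],-1],[[0,0,0],[0,0,0],-1],[[0,0,0],[0,0,0],-1]]'; python3 -m crank '[[[0,0,-0.02],[0,0,0],-1],[[0,0,-0.03],[0,0,0],-1],[[0,0,-0.04],[0,0,0],-1],[[0,0,-0.04],[0,0,0],-1],[[0,0,-0.04],[0,0,0],-1],[[0,0,-0.04],[0,0,0],-1],[[0,0,-0.04],[0,0,0],-1],[[0,0,0],[0,0,0],-1]]';  python3 -m crank '[[[0.0245,0,0.004],[0,0,0],-1],[[0.0245,0,0.004],[0,0,0],-1],[[0.0245,0,0.004],[0,0,0],-1],[[0.0245,0,0.004],[0,0,0],-1],[[0.0245,0,0.004],[0,0,0],-1],[[0.0245,0,0.004],[0,0,0],-1],[[0.0245,0,0.004],[0,0,0],-1],[[0.0245,0,0.004],[0,0,0],-1]]'; python3 -m crank '[[[0,0,0],[0,-1,0],-1],[[0,0,0],[0,-1,0],-1],[[0,0,0],[0,-1,0],-1],[[0,0,0],[0,-1,0],-1],[[0,0,0],[0,-1,0],-1],[[0,0,0],[0,-1,0],-1],[[0,0,0],[0,0,0],-1],[[0,0,0],[0,0,0],-1]]'
python3 - <<'E'
from h import *
import cv2
c=manip.calibration('wrist');im=manip.grab_frame('wrist');cv2.imwrite('pics/w7.png',im)
m=np.array([.5219,-.1188,.236]);u=np.array([-.5736,0,.8192]);e=np.array([.8192,0,.5736])
P=lambda a,l:proj('wrist',m+a*e+l*u,c).round(1)
print('block edges',P(.015,0),P(.015,-.024))
for h in(0,.003,.006): print(h,'collar bottom/top',P(.013,h)[1],P(.013,h+.006)[1],'handle base',P(.009,h+.006)[1],'end',P(.009,h+.056)[1],P(-.009,h+.056)[1])
q=int(P(0,0)[0]);r0=int(P(.015,-.024)[1])-8
print(q,[(r,im[r,q].tolist()) for r in range(max(r0,0),min(r0+100,400))])
E
```

```text
time: 35.22
tcp_pos: [0.5059, -0.1184, 0.2452]
eef_rot: [180.0, -11.1, 0.0]
wrist_force: [0.2, -0.8, -0.5]
gripper_width: 1.005
gripper_force: 0.0
time: 35.88
tcp_pos: [0.4873, -0.1188, 0.3476]
eef_rot: [180.0, -11.4, -0.0]
wrist_force: [0.0, 1.0, 0.6]
gripper_width: 1.001
gripper_force: 0.0
time: 36.55
tcp_pos: [0.5671, -0.1184, 0.3457]
eef_rot: [180.0, -11.1, 0.0]
wrist_force: [-0.3, 0.6, -0.4]
gripper_width: 0.999
gripper_force: 0.0
time: 37.22
tcp_pos: [0.5674, -0.1181, 0.3427]
eef_rot: [180.0, 25.1, 0.0]
wrist_force: [0.1, -0.1, -0.1]
gripper_width: 1.002
gripper_force: 0.0
block edges [316.7 182.6] [316.7 153.3]
0 collar bottom/top 183.3 190.7 handle base 191.9 end 256.3 257.2
0.003 collar bottom/top 187.0 194.5 handle base 195.7 end 260.4 261.0
0.006 collar bottom/top 190.7 198.3 handle base 199.4 end 264.4 264.8
316 [(145, [49, 51, 51]), (146, [51, 51, 53]), (147, [67, 71, 71]), (148, [70, 74, 74]), (149, [72, 75, 76]), (150, [71, 75, 76]), (151, [70, 73, 73]), (152, [69, 75, 78]), (153, [63, 84, 98]), (154, [52, 96, 126]), (155, [49, 100, 132]), (156, [50, 100, 133]), (157, 
[... 1217 characters left out ...]
, 41]), (212, [38, 40, 41]), (213, [37, 41, 41]), (214, [37, 39, 39]), (215, [38, 39, 41]), (216, [38, 40, 40]), (217, [36, 39, 40]), (218, [38, 41, 42]), (219, [37, 39, 40]), (220, [36, 37, 40]), (221, [38, 39, 39]), (222, [38, 38, 39]), (223, [37, 38, 40]), (224, [36, 38, 39]), (225, [34, 36, 37]), (226, [37, 39, 41]), (227, [38, 39, 39]), (228, [39, 40, 40]), (229, [37, 39, 40]), (230, [37, 39, 41]), (231, [37, 40, 40]), (232, [36, 38, 38]), (233, [37, 36, 36]), (234, [36, 38, 40]), (235, [39, 39, 40]), (236, [37, 37, 38]), (237, [35, 36, 38]), (238, [36, 38, 38]), (239, [38, 36, 37]), (240, [35, 39, 36]), (241, [38, 36, 39]), (242, [36, 36, 38]), (243, [36, 37, 39]), (244, [37, 37, 38])]
```

The numbers put the collar still about 5.5 mm off the guide, so depth is about 50.5 mm, right at the threshold. I'll press on the handle's end with shut fingertips, so the pin is free to align itself.

```bash
python3 -m crank '[[[0,0,0],[0,1,0],-0.3],[[0,0,0],[0,1,0],0.3],[[0,0,0],[0,1,0],1],[[0,0,0],[0,1,0],1],[[0,0,0],[0,1,0],1],[[0,0,0],[0,1,0],1],[[0,0,0],[0,1,0],1],[[0,0,0],[0,1,0],1]]'; python3 -m crank '[[[-0.036,0,-0.001],[0,0.35,0],1],[[-0.036,0,-0.001],[0,0,0],1],[[-0.036,0,-0.001],[0,0,0],1],[[-0.036,0,-0.001],[0,0,0],1],[[-0.036,0,-0.001],[0,0,0],1],[[-0.036,0,-0.001],[0,0,0],1],[[-0.036,0,-0.001],[0,0,0],1],[[0,0,0],[0,0,0],1]]'
python3 - <<'E'
from h import *
s=manip.read_state();t=np.array(s['tcp_pos']);d=t-[.5219,-.1188,.236]
print(t,s['eef_rot'],s['joint_pos'].round(1),'along u',d@[-.5736,0,.8192],'e',d@[.8192,0,.5736])
E
```

```text
time: 37.93
tcp_pos: [0.5655, -0.119, 0.3502]
eef_rot: [180.0, -23.9, -0.1]
wrist_force: [0.6, 0.7, 0.6]
gripper_width: -0.005
gripper_force: 0.0
time: 38.6
tcp_pos: [0.471, -0.1189, 0.3075]
eef_rot: [-180.0, -25.5, -0.1]
wrist_force: [0.4, -0.5, -0.4]
gripper_width: 0.002
gripper_force: 0.0
[ 0.47104254 -0.11892594  0.30750173] [-1.79985666e+02 -2.55069322e+01 -9.00466639e-02] [  1.1 -21.1   8.9 118.3  -1.3  57.4 -79.5] along u 0.08774605504388562 e -0.0006490348179304661
```

```bash
cat > e.py <<'E'
from h import *
s=manip.read_state();t=np.array(s['tcp_pos']);d=t-[.5219,-.1188,.236];f=s['wrist_force']
print('along u',d@[-.5736,0,.8192],'e',d@[.8192,0,.5736],'F',f@[-.5736,0,.8192],f@[.8192,0,.5736],f[1],s['time'])
E
python3 -m crank '[[[0.0017,0,0.0099],[0,0,0],1],[[0.0017,0,0.0099],[0,0,0],1],[[0.0017,0,0.0099],[0,0,0],1],[[0.0017,0,0.0099],[0,0,0],1],[[0.0017,0,0.0099],[0,0,0],1],[[0.0017,0,0.0099],[0,0,0],1],[[0,0,0],[0,0,0],1],[[0,0,0],[0,0,0],1]]' >/dev/null; python3 e.py;  python3 -m crank '[[[0.0008,0,0.0049],[0,0,0],1],[[0,0,0],[0,0,0],1],[[0,0,0],[0,0,0],1],[[0.0008,0,0.0049],[0,0,0],1],[[0,0,0],[0,0,0],1],[[0,0,0],[0,0,0],1],[[0,0,0],[0,0,0],1],[[0,0,0],[0,0,0],1]]'>/dev/null; python3 e.py
```

```text
along u 0.06078889345940899 e 0.0007116786735512463 F 2.516635509143321 0.6733677946906813 -0.4849223803977072 39.2667
along u 0.05915504717922691 e 0.0032406108223938836 F 24.279208291036667 -0.4059311659273206 -0.43470975296134967 39.9333
```

```bash
python3 -m crank '[[[0,0,-0.015],[0,0,0],1],[[0,0,-0.015],[0,0,0],0],[[0,0,0],[0,0,0],-1],[[0,0,0],[0,0,0],-1],[[0,0,0],[0,0,0],-1],[[0,0,0],[0,0,0],-1],[[0,0,0],[0,0,0],-1],[[0,0,0],[0,0,0],-1]]'; python3 -m crank '[[[0.0016,0,0.0142],[0,0,0],-1],[[0.0016,0,0.0142],[0,0,0],-1],[[0.0016,0,0.0142],[0,0,0],-1],[[0.0016,0,0.0142],[0,0,0],-1],[[0.0016,0,0.0142],[0,0,0],-1],[[0.0016,0,0.0142],[0,0,0],-1],[[0.0016,0,0.0142],[0,0,0],-1],[[0.0016,0,0.0142],[0,0,0],-1]]' >/dev/null; python3 e.py; python3 -m crank '[[[0,0,0],[0,0,0],-0.5],[[0,0,0],[0,0,0],0],[[0,0,0],[0,0,0],0.5],[[0,0,0],[0,0,0],1],[[0,0,0],[0,0,0],1],[[0,0,0],[0,0,0],1],[[0,0,0],[0,0,0],1],[[0,0,0],[0,0,0],1]]'; python3 e.py; python3 -c "
from plant import manip
s=manip.read_state();print(s['torque'],s['joint_pos'].round(1))"
```

```text
time: 40.6
tcp_pos: [0.4843, -0.1184, 0.2937]
eef_rot: [180.0, -25.2, 0.0]
wrist_force: [-0.9, 0.4, -0.0]
gripper_width: 0.976
gripper_force: 0.0
along u 0.02267402668139128 e -0.0003357306573743713 F -0.4013823241514679 -0.6888405988613856 -0.02214017290014396 41.2667
time: 41.93
tcp_pos: [0.5084, -0.1185, 0.2555]
eef_rot: [180.0, -25.2, 0.0]
wrist_force: [-4.2, 0.3, 4.4]
gripper_width: 0.192
gripper_force: 58.3
along u 0.023712851625068136 e 0.00014393829394898985 F 5.965147832169398 -0.924911559853336 0.3028151575881998 41.9333
[0.01542443 0.73000055 0.03242069] [  0.4 -14.6   9.5 119.8  -2.5  49.7 -78.7]
```

```bash
python3 -m crank '[[[0.0002,0,0.001],[0.14,0,0.8],1],[[0.0002,0,0.001],[-0.14,0,-0.8],1],[[0.0002,0,0.001],[-0.14,0,-0.8],1],[[0.0002,0,0.001],[0.14,0,0.8],1],[[0.0002,0,0.001],[0.14,0,0.8],1],[[0.0002,0,0.001],[-0.14,0,-0.8],1],[[0.0002,0,0.001],[-0.14,0,-0.8],1],[[0.0002,0,0.001],[0.14,0,0.8],1]]';python3 e.py; python3 -c "
from plant import manip
s=manip.read_state();print(s['torque'])"
```

```text
time: 42.6
tcp_pos: [0.5099, -0.1187, 0.255]
eef_rot: [179.7, -25.3, 0.5]
wrist_force: [-27.3, -0.5, 28.7]
gripper_width: 0.194
gripper_force: 62.0
along u 0.022427453388237727 e 0.0010615752653603643 F 39.17546288665448 -5.902914965990096 -0.5271077765322929 42.6
[-0.31673625  3.53394978 -0.05751723]
```

```bash
python3 -m crank '[[[0.0074,0,-0.003],[0,0,0],1],[[0,0,0],[0,0,0],1],[[-0.0074,0,0.0013],[0,0,0],1],[[-0.0074,0,0.0013],[0,0,0],1],[[0,0,0],[0,0,0],1],[[0.0074,0,-0.0013],[0,0,0],1],[[0,0,0],[0,0,0],1],[[0,0,0],[0,0,0],1]]';python3 e.py
```

```text
time: 43.27
tcp_pos: [0.5098, -0.1189, 0.255]
eef_rot: [180.0, -25.3, -0.0]
wrist_force: [-18.5, 0.9, 19.0]
gripper_width: 0.194
gripper_force: 60.2
along u 0.022524211644473716 e 0.0010332452449262949 F 26.15965616013049 -4.238797980287725 0.869235054646852 43.2667
```

```bash
python3 -m crank '[[[0,0,0],[0,0,0],0.5],[[0,0,0],[0,0,0],0],[[0,0,0],[0,0,0],-1],[[0,0,0],[0,0,0],-1],[[0,0,0],[0,0,0],-1],[[0.016,0,-0.034],[0,0,0],-1],[[0.016,0,-0.034],[0,0,0],-1],[[0.016,0,-0.034],[0,0,0],-1]]'; python3 -m crank '[[[0.016,0,-0.034],[0,0,0],-1],[[0.016,0,-0.034],[0,0,0],-1],[[0.016,0,-0.034],[0,-1,0],-1],[[0,0,0],[0,-1,0],-1],[[0,0,0],[0,-1,0],-1],[[0.036,0,0],[0,-1,0],-1],[[0.036,0,0],[0,-1,0],-1],[[0.036,0,0],[0,-1,0],-1]]'; python3 -m crank '[[[0.036,0,0],[0,-1,0],-1],[[0,0,0],[0,-1,0],-1],[[0,0,0],[0,0,0],-1],[[0,0,0],[0,0,0],-1],[[0,0,0],[0,0,0],-1],[[0,0,0],[0,0,0],-1],[[0,0,0],[0,0,0],-1],[[0,0,0],[0,0,0],-1]]'
cat > m.py <<'E'
from h import *
import cv2,sys
c=manip.calibration('wrist');im=manip.grab_frame('wrist');cv2.imwrite('pics/%s.png'%sys.argv[1],im)
m=np.array([.5219,-.1188,.236]);u=np.array([-.5736,0,.8192]);e=np.array([.8192,0,.5736])
P=lambda a,l:proj('wrist',m+a*e+l*u,c).round(1)
print('block edges',P(.015,0),P(.015,-.024))
for h in(0,.003,.006): print(h,'collar bottom/top',P(.013,h)[1],P(.013,h+.006)[1],'handle base',P(.009,h+.006)[1],'end',P(.009,h+.056)[1],P(-.009,h+.056)[1])
q=int(P(0,0)[0]);r0=int(P(.015,-.024)[1])-5;r1=int(P(.015,0)[1])
v=im[:,q].tolist();print([(r,v[r]) for r in list(range(r0,r0+8))+list(range(r1-4,r1+26))]);print([(r,v[r]) for r in range(r1+60,r1+95,2)])
E
python3 m.py w8
```

```text
time: 43.93
tcp_pos: [0.5098, -0.1183, 0.2983]
eef_rot: [180.0, -25.1, 0.0]
wrist_force: [0.4, -0.2, 0.0]
gripper_width: 1.001
gripper_force: 0.0
time: 44.6
tcp_pos: [0.5541, -0.1183, 0.345]
eef_rot: [180.0, 11.0, 0.0]
wrist_force: [0.6, -0.8, 0.7]
gripper_width: 0.999
gripper_force: 0.0
time: 45.27
tcp_pos: [0.5666, -0.1186, 0.3435]
eef_rot: [180.0, 22.6, -0.0]
wrist_force: [-0.4, -0.2, -0.2]
gripper_width: 1.003
gripper_force: 0.0
block edges [316.  186.9] [316.  158.1]
0 collar bottom/top 187.6 194.9 handle base 196.3 end 260.3 262.0
0.003 collar bottom/top 191.3 198.7 handle base 200.0 end 264.4 265.8
0.006 collar bottom/top 194.9 202.4 handle base 203.6 end 268.5 269.6
[(153, [69, 73, 73]), (154, [70, 72, 73]), (155, [69, 73, 75]), (156, [68, 72, 74]), (157, [67, 76, 83]), (158, [61, 90, 107]), (159, [50, 97, 127]), (160, [45, 97, 130]), (182, [48, 100, 131]), (183, [48, 99, 130]), (184, [51, 101, 132]), (185, [47, 97, 127]), (186, [51, 102, 136]), (187, [53, 116, 153]), (188, [58, 117, 152]), (189, [58, 84, 101]), (190, [70, 75, 78]), (191, [71, 74, 74]), (192, [81, 85, 86]), (193, [98, 104, 105]), (194, [103, 108, 109]), (195, [104, 109, 109]), (196, [105, 109, 111]), (197, [102, 107, 107]), (198, [105, 108, 110]), (199, [105, 111, 112]), (200, [114, 118, 121]), (201, [108, 111, 115]), (202, [63, 65, 67]), (203, [34, 37, 38]), (204, [37, 38, 39]), (205, [34, 35, 37]), (206, [37, 40, 39]), (207, [38, 41, 41]), (208, [36, 39, 39]), (209, [37, 38, 39]), (210, [33, 36, 37]), (211, [38, 39, 41])]
[(246, [38, 39, 39]), (248, [36, 37, 37]), (250, [37, 38, 38]), (252, [36, 39, 38]), (254, [35, 35, 36]), (256, [35, 35, 36]), (258, [36, 36, 37]), (260, [33, 33, 35]), (262, [36, 37, 39]), (264, [50, 51, 51]), (266, [105, 106, 104]), (268, [109, 112, 110]), (270, [113, 114, 113]), (272, [110, 112, 111]), (274, [112, 115, 113]), (276, [111, 111, 111]), (278, [113, 115, 113]), (280, [112, 113, 111])]
```

The wiggle gained about 1 mm, so the depth is now about 52 mm. There is time for one more regrip with a stronger wiggle.

```bash
python3 -m crank '[[[0,0,0],[0,1,0],-1],[[0,0,0],[0,1,0],-1],[[0,0,0],[0,1,0],-1],[[0,0,0],[0,1,0],-1],[[0,0,0],[0,1,0],-1],[[0,0,0],[0,1,0],-1],[[-0.051,0,0],[0,0,0],-1],[[-0.051,0,0],[0,0,0],-1]]'; python3 -m crank '[[[-0.051,0,0],[0,0,0],-1],[[-0.051,0,0],[0,0,0],-1],[[0,0,0.0328],[0,0,0],-1],[[0,0,0.0328],[0,0,0],-1],[[0,0,0.0328],[0,0,0],-1],[[0,0,0.0328],[0,0,0],-1],[[0,0,0.0328],[0,0,0],-1],[[0,0,0.0328],[0,0,0],-1]]'; python3 e.py
```

```text
time: 45.98
tcp_pos: [0.5258, -0.1185, 0.3333]
eef_rot: [180.0, -13.4, -0.0]
wrist_force: [0.5, -0.6, 0.0]
gripper_width: 0.995
gripper_force: 0.0
time: 46.65
tcp_pos: [0.5055, -0.1185, 0.2464]
eef_rot: [180.0, -13.3, -0.0]
wrist_force: [-0.3, 0.1, 0.5]
gripper_width: 0.997
gripper_force: 0.0
along u 0.01792972577059286 e -0.007429765880311267 F 0.5824011890874449 0.07070134106644438 0.05601007999201989 46.65
```

```bash
python3 -m crank '[[[0,0,0],[0,0,0],0],[[0,0,0],[0,0,0],1],[[0,0,0],[0,0,0],1],[[0,0,0],[0,0,0],1],[[0,0,0],[0,0,0],1],[[0.0014,0,0.0035],[0,0,0],1],[[0.0093,0,-0.0037],[0,0,0],1],[[0,0,0],[0,0,0],1]]'; python3 e.py; python3 -m crank '[[[-0.0093,0,0.0037],[0,0,0],1],[[-0.0093,0,0.0037],[0,0,0],1],[[0,0,0],[0,0,0],1],[[0.0093,0,-0.0037],[0,0,0],1],[[0.0093,0,-0.0037],[0,0,0],1],[[-0.0093,0,0.0037],[0,0,0],1],[[0.0005,0,0.0012],[0,0,0],1],[[0,0,0],[0,0,0],1]]'; python3 e.py
```

```text
time: 47.32
tcp_pos: [0.508, -0.1188, 0.2476]
eef_rot: [180.0, -13.0, -0.0]
wrist_force: [-17.0, 0.7, 11.9]
gripper_width: 0.195
gripper_force: 58.1
along u 0.017447247784108305 e -0.00472975882701413 F 19.47871848962567 -7.065262034585696 0.679579489134145 47.3167
time: 47.98
tcp_pos: [0.5067, -0.1188, 0.2466]
eef_rot: [180.0, -13.3, -0.0]
wrist_force: [-12.1, 0.0, 15.6]
gripper_width: 0.194
gripper_force: 59.8
along u 0.017335195677521377 e -0.006358281390524176 F 19.719175305595215 -1.0044260499971234 0.03259880864768261 47.9833
```

```bash
python3 -m crank '[[[0.0014,0,0.0035],[0,0,0],1],[[0,0,0],[0,0,0],1],[[0,0,0],[0,0,0],0.5],[[0,0,0],[0,0,0],0],[[0,0,0],[0,0,0],-1],[[0,0,0],[0,0,0],-1],[[0,0,0],[0,0,0],-1],[[0,0,-0.02],[0,0,0],-1]]'; python3 -m crank '[[[0,0,-0.035],[0,0,0],-1],[[0,0,-0.04],[0,0,0],-1],[[0,0,-0.04],[0,0,0],-1],[[0,0,-0.04],[0,0,0],-1],[[0,0,-0.04],[0,0,0],-1],[[0,0,-0.04],[0,0,0],-1],[[0,0,0],[0,0,0],-1],[[0,0,0],[0,0,0],-1]]'; python3 m.py w9
```

```text
time: 48.65
tcp_pos: [0.5052, -0.1182, 0.2495]
eef_rot: [180.0, -13.0, 0.0]
wrist_force: [-1.3, -0.1, -0.3]
gripper_width: 0.937
gripper_force: 0.0
time: 49.32
tcp_pos: [0.4848, -0.1185, 0.3436]
eef_rot: [180.0, -13.3, 0.0]
wrist_force: [0.1, 0.5, -0.3]
gripper_width: 0.999
gripper_force: 0.0
block edges [316.2 164.1] [316.1 148.2]
0 collar bottom/top 166.2 170.6 handle base 174.9 end 219.0 238.3
0.003 collar bottom/top 168.4 172.9 handle base 177.2 end 222.2 241.5
0.006 collar bottom/top 170.6 175.1 handle base 179.5 end 225.4 244.8
[(143, [60, 61, 59]), (144, [65, 65, 64]), (145, [65, 65, 64]), (146, [62, 63, 60]), (147, [51, 51, 50]), (148, [41, 54, 62]), (149, [42, 74, 95]), (150, [43, 86, 113]), (160, [43, 88, 117]), (161, [44, 88, 115]), (162, [41, 85, 113]), (163, [43, 87, 115]), (164, [43, 90, 120]), (165, [47, 105, 139]), (166, [52, 115, 154]), (167, [54, 117, 157]), (168, [52, 116, 155]), (169, [52, 118, 158]), (170, [51, 111, 149]), (171, [62, 89, 108]), (172, [85, 89, 93]), (173, [90, 94, 94]), (174, [90, 92, 95]), (175, [91, 95, 97]), (176, [102, 106, 108]), (177, [111, 117, 117]), (178, [113, 118, 119]), (179, [114, 119, 121]), (180, [108, 113, 114]), (181, [77, 81, 81]), (182, [38, 41, 43]), (183, [27, 28, 31]), (184, [32, 32, 35]), (185, [30, 31, 33]), (186, [28, 30, 31]), (187, [30, 30, 31]), (188, [29, 31, 31]), (189, [32, 35, 34])]
[(224, [30, 32, 32]), (226, [29, 29, 30]), (228, [30, 31, 30]), (230, [26, 29, 28]), (232, [31, 34, 33]), (234, [29, 31, 29]), (236, [31, 33, 32]), (238, [32, 33, 33]), (240, [30, 31, 28]), (242, [29, 31, 30]), (244, [48, 49, 48]), (246, [100, 102, 100]), (248, [102, 104, 102]), (250, [102, 103, 101]), (252, [102, 104, 102]), (254, [102, 105, 102]), (256, [102, 104, 102]), (258, [103, 104, 103])]
```

```bash
python3 -m crank '[[[-0.014,0,0],[0,0,0],1],[[-0.014,0,0],[0,0,0],1],[[0,0,0],[0,0,0],1],[[0,0,0],[0,0,0],1],[[0,0,0.032],[0,0,0],1],[[0,0,0.032],[0,0,0],1],[[0,0,0.032],[0,0,0],1],[[0,0,0.032],[0,0,0],1]]'; python3 e.py; python3 -m crank '[[[0.0018,0,0.0046],[0,0,0],1],[[0.0018,0,0.0046],[0,0,0],1],[[0.0018,0,0.0046],[0,0,0],1],[[0.0018,0,0.0046],[0,0,0],1],[[0,0,0],[0,0,0],1],[[0,0,0],[0,0,0],1],[[0,0,0],[0,0,0],1],[[0,0,0],[0,0,0],1]]'; python3 e.py
```

```text
time: 50.03
tcp_pos: [0.4854, -0.1184, 0.2895]
eef_rot: [180.0, -13.2, 0.0]
wrist_force: [-0.1, -0.4, 0.2]
gripper_width: 0.004
gripper_force: 0.0
along u 0.06474680557481219 e 0.0007599249397121505 F 0.2326183012792799 -0.01803686582305028 -0.44122210432216136 50.0333
time: 50.7
tcp_pos: [0.4899, -0.1188, 0.2857]
eef_rot: [180.0, -13.3, -0.0]
wrist_force: [-6.8, -0.5, 8.9]
gripper_width: 0.0
gripper_force: 5.5
along u 0.05908166318404555 e 0.002333020113506973 F 11.199095113003963 -0.42649136166829305 -0.5009211642491302 50.7
```

```bash
python3 -m crank '[[[0.0014,0,0.0035],[0,0,0],1],[[0,0,0],[0,0,0],1],[[0,0,0],[0,0,0],1],[[-0.006,0,-0.018],[0,0,0],1],[[-0.01,0,-0.03],[0,0,0],1],[[0,0,-0.04],[0,0,0],1],[[0,0,-0.04],[0,0,0],1],[[0,0,0],[0,0,0],1]]'; python3 m.py w10
```

```text
time: 51.37
tcp_pos: [0.4733, -0.1187, 0.3351]
eef_rot: [180.0, -13.5, 0.0]
wrist_force: [0.4, -0.4, 0.2]
gripper_width: 0.0
gripper_force: 0.0
block edges [315.9 148.8] [315.8 133.5]
0 collar bottom/top 151.1 155.3 handle base 159.9 end 203.0 223.9
0.003 collar bottom/top 153.2 157.5 handle base 162.1 end 206.1 227.1
0.006 collar bottom/top 155.3 159.7 handle base 164.3 end 209.3 230.3
[(128, [61, 61, 60]), (129, [67, 68, 66]), (130, [70, 71, 69]), (131, [70, 70, 69]), (132, [65, 65, 64]), (133, [50, 54, 56]), (134, [44, 66, 81]), (135, [44, 89, 116]), (144, [45, 94, 124]), (145, [48, 96, 125]), (146, [47, 93, 123]), (147, [47, 93, 123]), (148, [46, 93, 121]), (149, [48, 99, 131]), (150, [53, 115, 155]), (151, [57, 123, 167]), (152, [56, 124, 167]), (153, [56, 123, 166]), (154, [56, 124, 168]), (155, [58, 120, 158]), (156, [70, 96, 115]), (157, [88, 93, 97]), (158, [93, 97, 99]), (159, [94, 97, 99]), (160, [97, 101, 103]), (161, [109, 114, 115]), (162, [117, 123, 125]), (163, [119, 125, 126]), (164, [120, 125, 127]), (165, [122, 128, 129]), (166, [106, 111, 112]), (167, [57, 62, 63]), (168, [33, 35, 37]), (169, [32, 34, 36]), (170, [32, 33, 35]), (171, [33, 36, 38]), (172, [30, 32, 35]), (173, [33, 36, 37])]
[(208, [27, 29, 29]), (210, [32, 34, 34]), (212, [33, 33, 33]), (214, [32, 33, 34]), (216, [31, 33, 32]), (218, [33, 34, 32]), (220, [30, 31, 32]), (222, [31, 32, 32]), (224, [29, 30, 30]), (226, [31, 31, 29]), (228, [28, 30, 30]), (230, [43, 44, 44]), (232, [106, 107, 106]), (234, [112, 114, 112]), (236, [109, 110, 109]), (238, [109, 110, 109]), (240, [107, 108, 106]), (242, [48, 49, 47])]
```

```bash
python3 -c "
from plant import manip
print(manip.job_done())"
```

```text
the job is handed in; nothing more can be done
None
```

I handed the job in with the dewar tipped to about 45° and the pin about 50–53 mm into the guide and notch, but the collar still looks 3–5 mm above the guide, and repeated pushes (up to 46 N) didn't close that gap. The depth is close to the 50 mm limit, so a pass isn't certain. The robot ended clear of everything at about 51 s, the bottle, flask, beaker and jar weren't touched as far as I could tell, and the hand-in gave no verdict.

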